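# Fetch a sample jar from the desiccator cabinet for weighing

## Task

Swing the desiccator cabinet's clear door wide open by its steel handle, take out the amber jar with the black cap, and set it gently down, upright, in the middle of the balance's round pan. Leave the door standing open, and leave the white jar, the beaker, the wash bottle and the stack of dishes where they are.

Things in the scene. Friction and masses are not known exactly. Their poses are not given: they have to be found in the camera images.
- cabinet: Fixed clear desiccator cabinet, white frame, 220 deep (x) x 300 wide (y) x 240 mm high. Origin: centre of its underside, on the table; x to its back, z up. The door closes the front (x = -110 mm). Inner floor at 20 mm, roof underside at 232 mm, walls 8 mm: reach in from the front, tool tilted about 40 degrees. The two jars stand side by side, 50 to 60 mm behind the front plane, about 110 mm apart.
- door (a joint): Angle (rad) of the door, a clear panel 296 wide x 224 high x 11 mm thick, blue frame, top edge at 238 mm. 0 = shut, 1.6 = stop, fully open. Opens counter-clockwise seen from above about an upright hinge at the cabinet's -y end. May start ajar by up to 0.2. No latch; light friction (0.12 N m) keeps it where it is left. When it stands open, carry the jar over it or round its free edge.
- door_hinge (a point): Point on the door's upright hinge axis, 210 mm above the table, in the plane of the cabinet front.
- handle_top (a point): Grip point on the door handle: an upright round steel bar, 12 mm diameter, axis 50 mm in front of the door's face, 265 mm from the hinge along the door. It runs from 99 to 232 mm above the table; this point is on its axis at 210 mm. Two thin posts below 169 mm join it to the door; above them it stands free and can be pinched or hooked from above.
- amber_center (a point): Centre (half-way up) of the amber jar: glass, black cap, paper label, 56 mm diameter at most, 80 mm high, 0.14 to 0.28 kg, standing upright in the cabinet, on its left or right side. z is the jar's axis.
- amber_jar: The same amber jar, as a body; origin at the centre of its underside.
- white_center (a point): Centre of the white jar with the blue cap, the same size, standing beside the amber one. Stays in the cabinet.
- pan (a point): Centre of the upper face of the balance's round steel pan, 130 mm diameter, 80 mm above the table.
- balance: Fixed white and blue balance, 280 deep (x) x 190 wide (y) mm, body 65 mm high, the pan above it. Origin: centre of its underside on the table; the display is at its -x end, the pan's centre 45 mm to +x of the origin.
- beaker: Glass beaker, 72 mm diameter, 95 mm high; origin at the centre of its underside. Bystander.
- wash_bottle: White wash bottle with red cap, 64 mm diameter, 160 mm high; origin at the centre of its underside. Bystander.
- dishes: Stack of three clear dishes, 90 mm diameter, 40 mm high; origin at the centre of its underside. Bystander.

How it is judged:
By the outcome, as a careful person would: the job done as asked, in the order asked, and still so for the second after the job is handed in, with the robot touching nothing.
It also fails if it takes over 67 s, if anything falls off the work surface, if the arm or the gripper's body presses on something with over 40 N, if the wrist force passes 120 N, or if a joint passes its speed limit or range.

## Robot

A 7-joint arm with a two-finger parallel gripper is mounted at the origin on the work surface. World frame = base frame: x ahead of the robot, y to its left, z up, the work surface at z = 0. Lengths are in m, angles in rad, forces in N, time in s.
With the tool pointing down it reaches from about 0.425 to 0.875 m from the base axis. Payload 4.7 kg.
Tool frame: the origin (TCP) lies between the finger pads; the fingertips stand 14 mm ahead of it and the grasp point (between the pads) lies 5 mm behind it; z points along the fingers, y is the line along which they close (so a half turn about z gives the same grasp; the last joint's range is limited). The gripper opens to 87 mm and grips with 3 to 60 N. Pads are 19 mm wide; open, the fingers measure 117 mm over their backs; the gripper's body (75 mm by 190 mm) begins 51 mm behind the grasp point.
Start: joints at [-1.211, 0.321, -0.07, 1.45, 0.023, 1.371, -0.057], TCP at [0.22, 0.612, 0.237] pointing down, gripper open.
Joint ranges: [-2.86, 2.86], [-0.3, 2.09], [-1.38, 1.24], [0.06, 2.45], [-1.56, 4.7], [0.09, 2.05], [-2.69, 2.69]. Speed limits (rad/s): [2.57, 2.57, 3.14, 3.14, 3.14, 3.14, 3.14].

## Interface

Orientations are given as a rotation vector (axis times angle).
In Python, from bench import ctrl gives the robot as it stands.
- The arm moves only by the tool step_arm, never from a script. Its argument "commands" is a list of rows, each an object with "travel": the shift along the tool's x, y, z in m, a list of three; "turn": the turn, a rotation vector about the tool's x, y, z in degrees, a list of three. A call has 1 to 5 rows; each row is the pose to reach, as a shift and turn from the pose commanded when the call began, along the tool's axes at that moment; what a row does not reach only later rows make up. A row lasts 1/10 s, in which the tool goes at most 50 mm and 8.59 degrees, less where a joint would pass 70% of its speed; a pose out of reach is approached as far as the arm can. A call with a gripper value outside its range is refused whole. "gripper" is the opening, from 0 (shut) to 1 (fully open), set as the call begins (left out, the last holds). The fingers move at their own pace and stop on an object; "force" is the grip in N (left out, the last holds). Time passes only in rows, so rows that repeat a pose let the fingers close. It gives the time, the measured TCP pose, the force, the opening and the grip force at its end, in the units of the state.
- ctrl.get_state(): the state, without advancing time (a new reading comes with each control period).
- ctrl.get_image(name): name is "side" or "top"; returns the picture (400x640x3 uint8, red, green, blue); there is no depth.
- ctrl.camera_model(name): a dict with "fx", "fy", "cx", "cy" (pixels), "R" (3x3) and "t" (3): a world point X has camera coordinates R X + t. Camera axes: x right, y down, z forward; pixel columns grow to the right and rows downward; lengths in m; the calibration is good to about 2 mm. A picture is of the moment at which its call begins. camera_model takes no time and is no camera call.
- ctrl.close_job(): hands the job in; it is judged then, once.
The state is a dict: "time": time; "joint_positions": joint angles; "qd": joint speeds; "joint_torque": joint torques, N m; "position": TCP position; "tool_rot": TCP orientation; "ft_force": force on the tool from outside, world axes, zero at the start; "torque": the same for the moment, N m; "grip_width": opening from 0.0 (shut) to 1.0 (fully open); "grip_force": force on a finger pad.
Only numpy, scipy, OpenCV 4.12 (cv2) and the standard library are available. Lean on these libraries where they do the work, as an engineer would, in place of code of your own. Each camera call takes 0.05 s, during which the arm holds its last target. There are 200 camera calls.

## Working session

There is one attempt and no reset: what is moved stays moved. The work goes in short steps, Python scripts to look and compute and a tool call to move; the robot and the scene stay as the last step left them, time stands still between calls to the robot, and variables do not carry over. Pictures are saved under pics/ and viewed, at most 10 in all, crops included, and the job is handed in when it is done.

Besides the shell and the picture viewer there is one more tool, called after "Emit:" in YAML: its name, and indented under it one key for each argument. step_arm: Moves the arm, as the interface text tells. Its arguments: {"type":"object","properties":{"commands":{"type":"array"},"gripper":{"type":"number"},"force":{"type":"number"}},"required":["commands"]}

```bash
ls; mkdir -p pics
python3 - <<'E'
from bench import ctrl
import cv2
for n in("side","top"):
    cv2.imwrite(f"pics/{n}0.png",ctrl.get_image(n)[:,:,::-1])
    m=ctrl.camera_model(n);print(n,m)
s=ctrl.get_state();print(s)
E
```

```text
pics
side {'fx': 430.0751993247659, 'fy': 430.0751993247659, 'cx': 323.36181864304564, 'cy': 199.95486292322346, 'R': array([[-9.93006651e-01, -1.18057477e-01, -4.73104726e-04],
       [-1.11566712e-01,  9.39706913e-01, -3.23270453e-01],
       [ 3.86090740e-02, -3.20956927e-01, -9.46306499e-01]]), 't': array([0.56479314, 0.13431007, 1.46938535])}
top {'fx': 495.7227484387814, 'fy': 495.7227484387814, 'cx': 322.59279266112725, 'cy': 197.63109950020595, 'R': array([[ 0.00736865, -0.99981399, -0.01782398],
       [-0.98589221, -0.00428306, -0.16732665],
       [ 0.16721919,  0.0188055 , -0.98574038]]), 't': array([-0.00886975,  0.59308155,  1.29541972])}
{'time': 0.1, 'joint_positions': array([-1.21089612,  0.32174167, -0.07005111,  1.45155269,  0.02262541,
        1.37078846, -0.05685467]), 'qd': array([ 0.00146441, -0.00147   , -0.00171918, -0.00303072,  0.00068424,
        0.00110281, -0.00205201]), 'joint_torque': array([-4.99817088e-04, -4.92573667e+01, -4.05964544e-01, -3.13399243e+01,
       -6.40377402e-02,  3.95851058e-02,  7.33568982e-05]), 'position': array([0.22023116, 0.6110576 , 0.23557544]), 'tool_rot': array([-5.40378894e-01, -3.09459923e+00,  2.66440438e-03]), 'ft_force': array([0.35287662, 0.32065604, 0.11876363]), 'torque': array([ 0.03224457, -0.03976608,  0.03667587]), 'grip_force': 0.0, 'grip_width': 1.001024384943511}
```

View pics/side0.png

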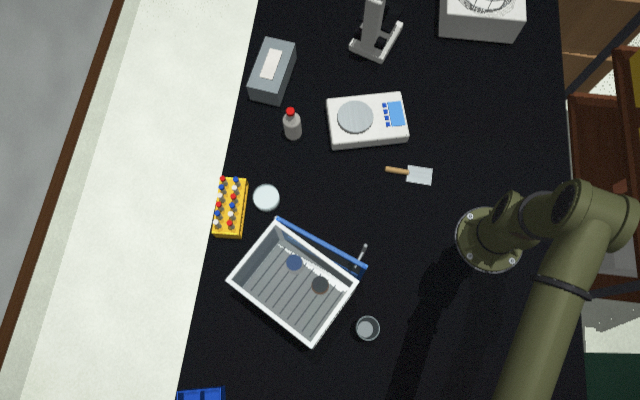

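View pics/top0.png

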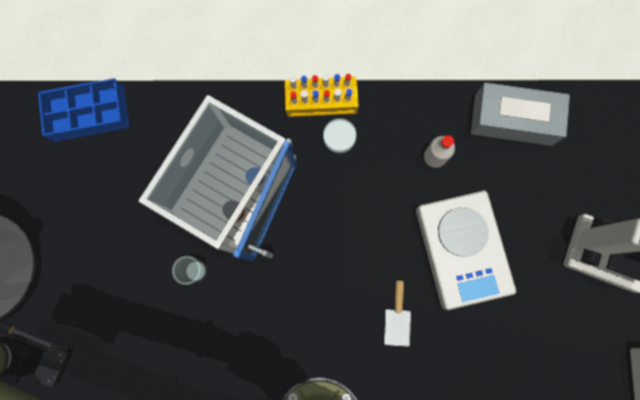

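The pictures show the cabinet at left: its door faces −y and is ajar, and the hinge is at the far end (top ~(290,145), side ~(278,220)). The handle is at top ~(262,252), side ~(363,248). The black cap is at top (232,208), side (320,285), and the pan at top (464,232), side (355,117). Next I'll take enlarged crops for exact pixels.

```bash
cat > h.py <<'E'
import numpy as np, cv2
from bench import ctrl
def ray(n,p):
    m=ctrl.camera_model(n);R=np.array(m['R']);t=np.array(m['t'])
    d=R.T@np.array([(p[0]-m['cx'])/m['fx'],(p[1]-m['cy'])/m['fy'],1]);return -R.T@t,d/np.linalg.norm(d)
def plane(n,p,z):
    o,d=ray(n,p);return o+d*(z-o[2])/d[2]
def tri(ps,pt):
    A=np.zeros((3,3));b=np.zeros(3);L=[ray('side',ps),ray('top',pt)]
    for o,d in L:
        P=np.eye(3)-np.outer(d,d);A+=P;b+=P@o
    x=np.linalg.solve(A,b);return x,[np.linalg.norm(np.cross(x-o,d)) for o,d in L]
def proj(n,X):
    m=ctrl.camera_model(n);c=np.array(m['R'])@X+m['t'];return np.round([m['fx']*c[0]/c[2]+m['cx'],m['fy']*c[1]/c[2]+m['cy']],1)
E
python3 - <<'E'
import cv2,numpy as np
from h import *
np.set_printoptions(precision=3,suppress=True)
a=cv2.imread('pics/side0.png')[205:355,215:395];b=cv2.imread('pics/top0.png')[90:270,130:310]
A=cv2.resize(a,None,fx=2.2*2,fy=4.4,interpolation=3)[:, :792];
cv2.imwrite('pics/c1.png',cv2.resize(a,None,fx=4,fy=4,interpolation=3)[:600]);cv2.imwrite('pics/c2.png',cv2.resize(b,None,fx=3.3,fy=3.3,interpolation=3))
for nm,s,t in(('black',(320,284),(232,208)),('blue',(294,262),(253,175)),('handle',(363,248),(262,252)),('pan',(355,117),(464,232))):print(nm,*tri(s,t))
E
```

```text
black [0.554 0.231 0.1  ] [np.float64(0.0024518085795133667), np.float64(0.002451808579513319)]
blue [0.64  0.176 0.114] [np.float64(0.0011597199714540618), np.float64(0.0011597199714539804)]
handle [0.437 0.131 0.217] [np.float64(0.0013845053445906746), np.float64(0.0013845053445906504)]
pan [ 0.5   -0.379  0.066] [np.float64(0.0005637269126842738), np.float64(0.0005637269126841283)]
```

View pics/c1.png

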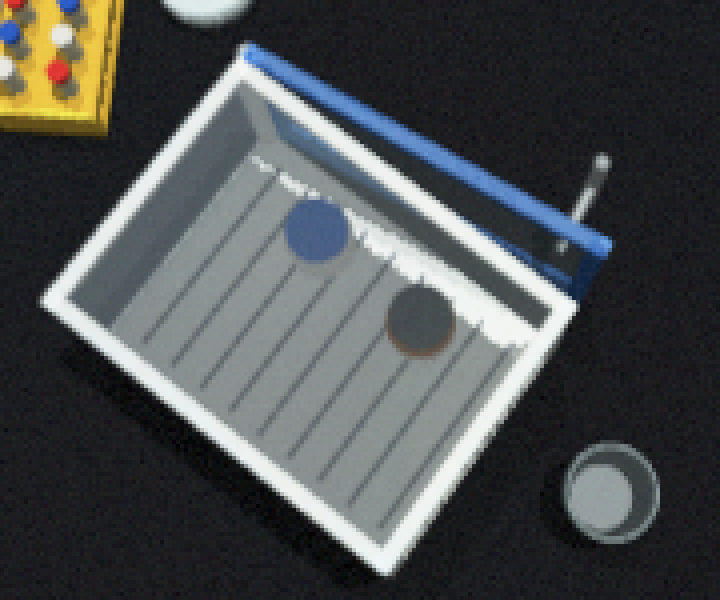

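View pics/c2.png

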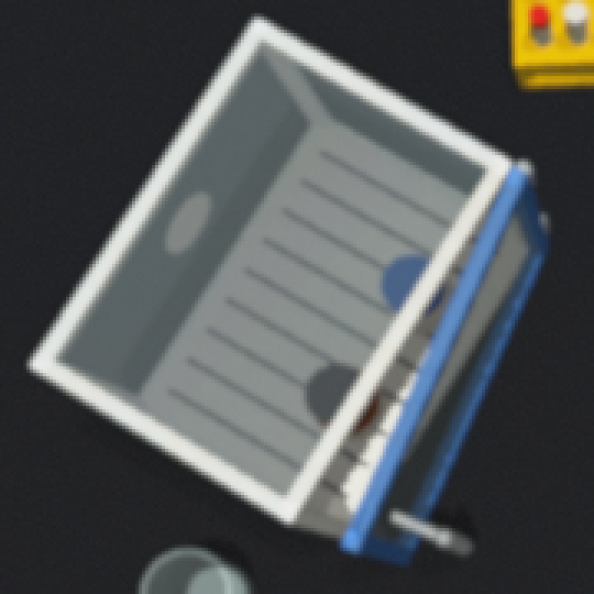

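Run:
```python
from h import *
np.set_printoptions(precision=3,suppress=True)
c1=lambda x,y:(215+x/4,205+y/4)
c2=lambda x,y:(130+x/3.3,90+y/3.3)
print(ray('side',(0,0))[0],ray('top',(0,0))[0])
for a,b in zip([c1(245,55),c1(575,305),c1(388,572),c1(44,300)],[c2(505,168),c2(290,520),c2(34,362),c2(256,20)]):
    print('roof',plane('side',a,.24),plane('top',b,.24),tri(a,b)[0])
for a,b in((c1(603,160),c2(465,547)),(c1(562,248),c2(395,515))): print('h',plane('side',a,.232),plane('top',b,.232),tri(a,b))
print('door top hinge/free',[plane('side',c1(*p),.238)for p in((247,48),(607,245))],[plane('top',c2(*p),.238)for p in((518,172),(354,543))])
print('black',plane('side',c1(420,318),.1),'blue',plane('side',c1(317,230),.1))
# pan by mask
im=cv2.imread('pics/top0.png')
for n,p in(('side',(355,117)),('top',(464,232))):
    im=cv2.imread(f'pics/{n}0.png');g=cv2.cvtColor(im,6)
    print(n,plane(n,p,.08),im[p[1],p[0]])
print('beaker',plane('side',c1(611,493),.095),'dishes',plane('side',(266,198),.04),'wash',plane('side',(290,111),.16),plane('top',(448,141),.16))
```

```text
[0.519 0.412 1.434] [ 0.368 -0.031  1.376]
roof [0.696 0.08  0.24 ] [0.697 0.086 0.24 ] [0.694 0.084 0.254]
roof [0.443 0.231 0.24 ] [0.444 0.23  0.24 ] [0.443 0.231 0.24 ]
roof [0.549 0.418 0.24 ] [0.554 0.417 0.24 ] [0.551 0.418 0.242]
roof [0.807 0.27  0.24 ] [0.809 0.271 0.24 ] [0.807 0.271 0.243]
h [0.432 0.125 0.232] [0.426 0.109 0.232] (array([0.429, 0.114, 0.188]), [np.float64(0.00025834239421384223), np.float64(0.0002583423942138099)])
h [0.455 0.191 0.232] [0.448 0.159 0.232] (array([0.452, 0.174, 0.143]), [np.float64(0.0020218448175306383), np.float64(0.002021844817530769)])
door top hinge/free [array([0.696, 0.074, 0.238]), array([0.425, 0.186, 0.238])] [array([0.695, 0.077, 0.238]), array([0.428, 0.186, 0.238])]
black [0.551 0.233 0.1  ] blue [0.639 0.175 0.1  ]
side [ 0.499 -0.371  0.08 ] [201 200 190]
top [ 0.499 -0.375  0.08 ] [209 212 205]
beaker [0.394 0.344 0.095] dishes [ 0.772 -0.045  0.04 ] wash [ 0.72  -0.321  0.16 ] [ 0.721 -0.323  0.16 ]
```

```bash
cat > plan.py <<'E'
# plan(way): way = list of (ncalls, pos, R); prints step_arm rows (5 rows/call, even), saves commanded pose
import numpy as np, json, os
from scipy.spatial.transform import Rotation as Ro
def down(az):  # tool pointing down, tool y at azimuth az (deg)
    return tool(az-90,0)
def tool(az_in,tilt,roll=0):
    # approach tilted `tilt` deg from down toward azimuth az_in; tool y horizontal at az_in+90
    a,t=np.radians([az_in,tilt]); z=np.array([np.cos(a)*np.sin(t),np.sin(a)*np.sin(t),-np.cos(t)])
    y=np.array([-np.sin(a),np.cos(a),0]);return Ro.from_matrix(np.c_[np.cross(y,z),y,z])
def load():
    if os.path.exists('cmd.json'):
        c=json.load(open('cmd.json'));return np.array(c[0]),Ro.from_rotvec(c[1])
    return np.array([.22,.612,.237]),Ro.from_rotvec([-5.40378894e-01,-3.09459923,2.66e-3])
def plan(way):
    p,R=load()
    for n,P,Q in way:
        P=np.array(P,float)
        if Q is None:Q=R
        p0,R0=p,R;dv=(R0.inv()*Q).as_rotvec()
        for k in range(1,n+1):
            P1=p0+(P-p0)*k/n;Q1=R0*Ro.from_rotvec(dv*k/n)
            tr=np.round(R.inv().apply(P1-p),3);tu=np.round(np.degrees((R.inv()*Q1).as_rotvec()),0)
            print('travel',tr.tolist(),'turn',tu.tolist(),'row:',round(np.linalg.norm(tr)/5*1e3),'mm',round(np.linalg.norm(tu)/5,1),'deg')
            p=p+R.apply(tr);R=R*Ro.from_rotvec(np.radians(tu))
    json.dump([p.tolist(),R.as_rotvec().tolist()],open('cmd.json','w'));print(p.round(4))
E
python3 - <<'E'
from plan import *
p,R=load();print(R.as_matrix().round(3))
plan([(4,(.430,.125,.30),down(-22)),(1,(.430,.125,.207),None)])
E
```

```text
[[-0.941  0.339 -0.   ]
 [ 0.339  0.941 -0.002]
 [-0.    -0.002 -1.   ]]
travel [-0.091, -0.097, -0.016] turn [-0.0, 0.0, 23.0] row: 27 mm 4.6 deg
travel [-0.121, -0.054, -0.015] turn [-0.0, 0.0, 23.0] row: 27 mm 4.6 deg
travel [-0.132, -0.002, -0.016] turn [-0.0, 0.0, 23.0] row: 27 mm 4.6 deg
travel [-0.123, 0.05, -0.015] turn [-0.0, 0.0, 23.0] row: 27 mm 4.6 deg
travel [0.0, 0.0, 0.093] turn [0.0, 0.0, 0.0] row: 19 mm 0.0 deg
[0.4296 0.1248 0.2067]
```

Emit:
step_arm:
  commands:
    - {"travel": [-0.018,-0.019,-0.003],"turn": [0,0,4.6]}
    - {"travel": [-0.036,-0.039,-0.006],"turn": [0,0,9.2]}
    - {"travel": [-0.055,-0.058,-0.01],"turn": [0,0,13.8]}
    - {"travel": [-0.073,-0.078,-0.013],"turn": [0,0,18.4]}
    - {"travel": [-0.091,-0.097,-0.016],"turn": [0,0,23]}

```text
time: 0.6
position: [0.2733, 0.488, 0.2522]
tool_rot: [-1.152, -2.923, 0.001]
ft_force: [-0.0, 0.1, -0.0]
grip_width: 0.999
grip_force: 0.0
```

Emit:
step_arm:
  commands:
    - {"travel": [-0.024,-0.011,-0.003],"turn": [0,0,4.6]}
    - {"travel": [-0.048,-0.022,-0.006],"turn": [0,0,9.2]}
    - {"travel": [-0.073,-0.032,-0.009],"turn": [0,0,13.8]}
    - {"travel": [-0.097,-0.043,-0.012],"turn": [0,0,18.4]}
    - {"travel": [-0.121,-0.054,-0.015],"turn": [0,0,23]}

```text
time: 1.1
position: [0.3253, 0.3663, 0.2673]
tool_rot: [-1.711, -2.635, 0.001]
ft_force: [1.0, -0.3, -0.4]
grip_width: 1.001
grip_force: 0.0
```

Emit:
step_arm:
  commands:
    - {"travel": [-0.026,0,-0.003],"turn": [0,0,4.6]}
    - {"travel": [-0.053,-0.001,-0.006],"turn": [0,0,9.2]}
    - {"travel": [-0.079,-0.001,-0.01],"turn": [0,0,13.8]}
    - {"travel": [-0.106,-0.002,-0.013],"turn": [0,0,18.4]}
    - {"travel": [-0.132,-0.002,-0.016],"turn": [0,0,23]}

```text
time: 1.6
position: [0.3775, 0.245, 0.2834]
tool_rot: [-2.202, -2.241, 0.001]
ft_force: [0.1, 0.2, 0.4]
grip_width: 1.003
grip_force: 0.0
```

Emit:
step_arm:
  commands:
    - {"travel": [-0.025,0.01,-0.003],"turn": [0,0,4.6]}
    - {"travel": [-0.049,0.02,-0.006],"turn": [0,0,9.2]}
    - {"travel": [-0.074,0.03,-0.009],"turn": [0,0,13.8]}
    - {"travel": [-0.098,0.04,-0.012],"turn": [0,0,18.4]}
    - {"travel": [-0.123,0.05,-0.015],"turn": [0,0,23]}

```text
time: 2.1
position: [0.4307, 0.1225, 0.2988]
tool_rot: [-2.607, -1.753, -0.0]
ft_force: [0.8, -0.2, 0.5]
grip_width: 1.002
grip_force: 0.0
```

Run:
```python
from h import *
from scipy.spatial.transform import Rotation as Ro
a=ctrl.get_image('side')[:,:,::-1];b=ctrl.get_image('top')[:,:,::-1]
s=ctrl.get_state();print(s['time'],s['position'],Ro.from_rotvec(s['tool_rot']).as_matrix().round(3),s['joint_positions'].round(2))
a=cv2.resize(a[170:330,280:540],None,fx=3,fy=3);b=cv2.resize(b[150:300,170:430],None,fx=3,fy=3)
cv2.imwrite('pics/d.png',np.vstack([a[:300],b[:300]]) if 0 else cv2.resize(np.vstack([a,b]),None,fx=.64,fy=.64))
```

```text
2.2 [0.43208225 0.11956974 0.29929821] [[ 0.382  0.924  0.002]
 [ 0.924 -0.382 -0.001]
 [ 0.     0.002 -1.   ]] [-0.75 -0.16  0.37  1.83  0.06  1.46 -0.78]
```

View pics/d.png

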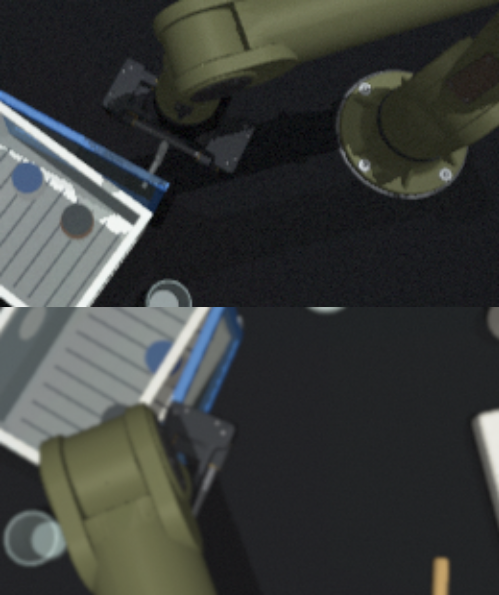

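The upper picture (side view) shows the gripper body lying 190 mm along the closing direction. The handle tip, at about (165,145) in the composite, sits between the fingers. I'll descend and pinch.

Emit:
step_arm:
  commands:
    - {"travel": [0,0,0.02]}
    - {"travel": [0,0,0.04]}
    - {"travel": [0,0,0.06]}
    - {"travel": [0,0,0.08]}
    - {"travel": [0,0,0.093]}

```text
$.commands[0]: bad value
```

Emit:
step_arm:
  commands:
    - {"travel": [0,0,0]}
    - {"travel": [0,0,0]}
    - {"travel": [0,0,0]}
    - {"travel": [0,0,0]}
    - {"travel": [0,0,0]}
  gripper: 0
  force: 10

```text
$.commands[0]: bad value
```

Emit:
step_arm:
  commands:
    - {"travel": [0,0,0]}
    - {"travel": [0,0,0]}
    - {"travel": [0,0,0]}
    - {"travel": [0,0,0]}
    - {"travel": [0,0,0]}

```text
$.commands[0]: bad value
```

Turn has to be given in every row.

Emit:
step_arm:
  commands:
    - {"travel": [0,0,0.02],"turn": [0,0,0]}
    - {"travel": [0,0,0.04],"turn": [0,0,0]}
    - {"travel": [0,0,0.06],"turn": [0,0,0]}
    - {"travel": [0,0,0.08],"turn": [0,0,0]}
    - {"travel": [0,0,0.093],"turn": [0,0,0]}

```text
time: 2.7
position: [0.4295, 0.1241, 0.2041]
tool_rot: [-2.602, -1.76, 0.003]
ft_force: [0.7, 0.4, 0.4]
grip_width: 1.004
grip_force: 0.0
```

Emit:
step_arm:
  commands:
    - {"travel": [0,0,0],"turn": [0,0,0]}
    - {"travel": [0,0,0],"turn": [0,0,0]}
    - {"travel": [0,0,0],"turn": [0,0,0]}
    - {"travel": [0,0,0],"turn": [0,0,0]}
    - {"travel": [0,0,0],"turn": [0,0,0]}
  gripper: 0
  force: 10

```text
time: 3.2
position: [0.4303, 0.1246, 0.2062]
tool_rot: [2.601, 1.761, 0.002]
ft_force: [0.2, -0.4, 0.3]
grip_width: 0.631
grip_force: 0.0
```

Emit:
step_arm:
  commands:
    - {"travel": [0,0,0],"turn": [0,0,0]}
    - {"travel": [0,0,0],"turn": [0,0,0]}
    - {"travel": [0,0,0],"turn": [0,0,0]}
    - {"travel": [0,0,0],"turn": [0,0,0]}
    - {"travel": [0,0,0],"turn": [0,0,0]}

```text
time: 3.7
position: [0.4312, 0.1241, 0.2057]
tool_rot: [2.6, 1.76, 0.004]
ft_force: [11.5, -1.6, -7.1]
grip_width: 0.17
grip_force: 4.8
```

Emit:
step_arm:
  commands:
    - {"travel": [0,0,0],"turn": [0,0,0]}
    - {"travel": [0,0,0],"turn": [0,0,0]}
    - {"travel": [0,0,0],"turn": [0,0,0]}

```text
time: 4.0
position: [0.4328, 0.1235, 0.2056]
tool_rot: [2.599, 1.757, 0.007]
ft_force: [8.5, -1.1, -5.9]
grip_width: 0.134
grip_force: 10.0
```

Run:
```python
from plan import *
C=np.array([.697,.080]);c=load()[0][:2];r=c-C;print(np.linalg.norm(r),np.degrees(np.arctan2(*r[::-1])))
w=[]
N=10;tot=80
for k in range(1,N+1):
    a=np.radians(tot*k/N);R2=np.array([[np.cos(a),-np.sin(a)],[np.sin(a),np.cos(a)]])
    w.append((1,(*(C+R2@r),.207),down(-22+tot*k/N)))
plan(w)
```

```text
0.27113030854247866 170.48009905323912
travel [-0.036, 0.011, -0.0] turn [0.0, 0.0, -8.0] row: 8 mm 1.6 deg
travel [-0.037, 0.01, -0.0] turn [-0.0, 0.0, -8.0] row: 8 mm 1.6 deg
travel [-0.036, 0.011, -0.0] turn [-0.0, 0.0, -8.0] row: 8 mm 1.6 deg
travel [-0.036, 0.01, -0.0] turn [-0.0, 0.0, -8.0] row: 7 mm 1.6 deg
travel [-0.037, 0.011, -0.0] turn [-0.0, 0.0, -8.0] row: 8 mm 1.6 deg
travel [-0.036, 0.011, 0.0] turn [-0.0, 0.0, -8.0] row: 8 mm 1.6 deg
travel [-0.036, 0.01, 0.0] turn [-0.0, 0.0, -8.0] row: 7 mm 1.6 deg
travel [-0.037, 0.011, 0.0] turn [-0.0, 0.0, -8.0] row: 8 mm 1.6 deg
travel [-0.036, 0.011, 0.0] turn [-0.0, 0.0, -8.0] row: 8 mm 1.6 deg
travel [-0.036, 0.01, 0.0] turn [-0.0, 0.0, -8.0] row: 7 mm 1.6 deg
[ 0.6062 -0.1757  0.2071]
```

Emit:
step_arm:
  commands:
    - {"travel": [-0.007,0.002,0],"turn": [0,0,-1.6]}
    - {"travel": [-0.015,0.004,0],"turn": [0,0,-3.2]}
    - {"travel": [-0.022,0.006,0],"turn": [0,0,-4.8]}
    - {"travel": [-0.029,0.008,0],"turn": [0,0,-6.4]}
    - {"travel": [-0.036,0.011,0],"turn": [0,0,-8]}

```text
time: 4.5
position: [0.4294, 0.0863, 0.2056]
tool_rot: [2.469, 1.936, 0.008]
ft_force: [8.4, 0.5, -5.8]
grip_width: 0.134
grip_force: 10.0
```

Emit:
step_arm:
  commands:
    - {"travel": [-0.007,0.002,0],"turn": [0,0,-1.6]}
    - {"travel": [-0.015,0.004,0],"turn": [0,0,-3.2]}
    - {"travel": [-0.022,0.006,0],"turn": [0,0,-4.8]}
    - {"travel": [-0.029,0.008,0],"turn": [0,0,-6.4]}
    - {"travel": [-0.037,0.01,0],"turn": [0,0,-8]}

```text
time: 5.0
position: [0.4311, 0.0487, 0.2057]
tool_rot: [2.326, 2.104, 0.011]
ft_force: [13.6, 2.3, -10.2]
grip_width: 0.135
grip_force: 10.0
```

Emit:
step_arm:
  commands:
    - {"travel": [-0.007,0.003,0],"turn": [0,0,-1.6]}
    - {"travel": [-0.015,0.005,0],"turn": [0,0,-3.2]}
    - {"travel": [-0.022,0.008,0],"turn": [0,0,-4.8]}
    - {"travel": [-0.029,0.011,0],"turn": [0,0,-6.4]}
    - {"travel": [-0.036,0.014,0],"turn": [0,0,-8]}

```text
time: 5.5
position: [0.4383, 0.0114, 0.2056]
tool_rot: [2.177, 2.265, 0.001]
ft_force: [0.6, 0.9, -0.2]
grip_width: 0.137
grip_force: 10.0
```

Emit:
step_arm:
  commands:
    - {"travel": [-0.007,0.002,0],"turn": [0,0,-1.6]}
    - {"travel": [-0.015,0.004,0],"turn": [0,0,-3.2]}
    - {"travel": [-0.022,0.006,0],"turn": [0,0,-4.8]}
    - {"travel": [-0.029,0.008,0],"turn": [0,0,-6.4]}
    - {"travel": [-0.036,0.011,0],"turn": [0,0,-8]}

```text
time: 6.0
position: [0.4503, -0.0242, 0.2056]
tool_rot: [-2.014, -2.411, -0.001]
ft_force: [0.2, 0.8, -0.6]
grip_width: 0.133
grip_force: 10.0
```

Emit:
step_arm:
  commands:
    - {"travel": [-0.007,0.002,0],"turn": [0,0,-1.6]}
    - {"travel": [-0.015,0.004,0],"turn": [0,0,-3.2]}
    - {"travel": [-0.022,0.006,0],"turn": [0,0,-4.8]}
    - {"travel": [-0.029,0.008,0],"turn": [0,0,-6.4]}
    - {"travel": [-0.037,0.011,0],"turn": [0,0,-8]}

```text
time: 6.5
position: [0.4676, -0.0587, 0.2056]
tool_rot: [-1.84, -2.546, -0.0]
ft_force: [-1.4, 0.3, -0.8]
grip_width: 0.132
grip_force: 10.0
```

Forces are low; continuing.

Emit:
step_arm:
  commands:
    - {"travel": [-0.007,0.002,0],"turn": [0,0,-1.6]}
    - {"travel": [-0.015,0.004,0],"turn": [0,0,-3.2]}
    - {"travel": [-0.022,0.006,0],"turn": [0,0,-4.8]}
    - {"travel": [-0.029,0.008,0],"turn": [0,0,-6.4]}
    - {"travel": [-0.036,0.01,0],"turn": [0,0,-8]}

```text
time: 7.0
position: [0.4888, -0.0895, 0.2056]
tool_rot: [1.659, 2.668, 0.002]
ft_force: [0.8, 2.3, -0.3]
grip_width: 0.132
grip_force: 10.0
```

Emit:
step_arm:
  commands:
    - {"travel": [-0.007,0.002,0],"turn": [0,0,-1.6]}
    - {"travel": [-0.015,0.004,0],"turn": [0,0,-3.2]}
    - {"travel": [-0.022,0.006,0],"turn": [0,0,-4.8]}
    - {"travel": [-0.029,0.008,0],"turn": [0,0,-6.4]}
    - {"travel": [-0.036,0.01,0],"turn": [0,0,-8]}

```text
time: 7.5
position: [0.5139, -0.1169, 0.2056]
tool_rot: [1.468, 2.777, 0.002]
ft_force: [2.0, 2.8, -0.4]
grip_width: 0.132
grip_force: 10.0
```

Emit:
step_arm:
  commands:
    - {"travel": [-0.007,0.002,0],"turn": [0,0,-1.6]}
    - {"travel": [-0.015,0.004,0],"turn": [0,0,-3.2]}
    - {"travel": [-0.022,0.006,0],"turn": [0,0,-4.8]}
    - {"travel": [-0.029,0.008,0],"turn": [0,0,-6.4]}
    - {"travel": [-0.037,0.01,0],"turn": [0,0,-8]}

```text
time: 8.0
position: [0.5433, -0.1413, 0.2056]
tool_rot: [1.27, 2.873, 0.003]
ft_force: [2.0, 2.8, -0.3]
grip_width: 0.134
grip_force: 10.0
```

Emit:
step_arm:
  commands:
    - {"travel": [-0.007,0.002,0],"turn": [0,0,-1.6]}
    - {"travel": [-0.015,0.004,0],"turn": [0,0,-3.2]}
    - {"travel": [-0.022,0.006,0],"turn": [0,0,-4.8]}
    - {"travel": [-0.029,0.008,0],"turn": [0,0,-6.4]}
    - {"travel": [-0.036,0.01,0],"turn": [0,0,-8]}

```text
time: 8.5
position: [0.5751, -0.1609, 0.2057]
tool_rot: [1.066, 2.955, 0.004]
ft_force: [0.7, 4.0, 1.1]
grip_width: 0.132
grip_force: 10.0
```

Emit:
step_arm:
  commands:
    - {"travel": [-0.007,0.002,0],"turn": [0,0,-1.6]}
    - {"travel": [-0.015,0.004,0],"turn": [0,0,-3.2]}
    - {"travel": [-0.022,0.006,0],"turn": [0,0,-4.8]}
    - {"travel": [-0.029,0.008,0],"turn": [0,0,-6.4]}
    - {"travel": [-0.036,0.01,0],"turn": [0,0,-8]}

```text
time: 9.0
position: [0.6091, -0.176, 0.2057]
tool_rot: [0.857, 3.022, 0.004]
ft_force: [1.6, 3.6, 2.4]
grip_width: 0.133
grip_force: 10.0
```

Emit:
step_arm:
  commands:
    - {"travel": [0,0,0],"turn": [0,0,0]}
    - {"travel": [0,0,0],"turn": [0,0,0]}
    - {"travel": [0,0,0],"turn": [0,0,0]}
  gripper: 0.5

```text
time: 9.3
position: [0.6073, -0.1784, 0.2053]
tool_rot: [-0.862, -3.02, 0.001]
ft_force: [0.2, 0.2, -0.2]
grip_width: 0.323
grip_force: 0.0
```

Run:
```python
from h import *
a=ctrl.get_image('side')
s=ctrl.get_state();print(s['time'],s['position'],s['tool_rot'],s['joint_positions'].round(2),s['grip_width'])
cv2.imwrite('pics/e.png',a[:,:,::-1])
```

```text
9.35 [ 0.60738647 -0.17826725  0.20542663] [-8.62179229e-01 -3.02040100e+00  3.59028861e-04] [-0.35  0.36  0.75  1.56 -0.25  1.32  1.45] 0.36962233555844565
```

View pics/e.png

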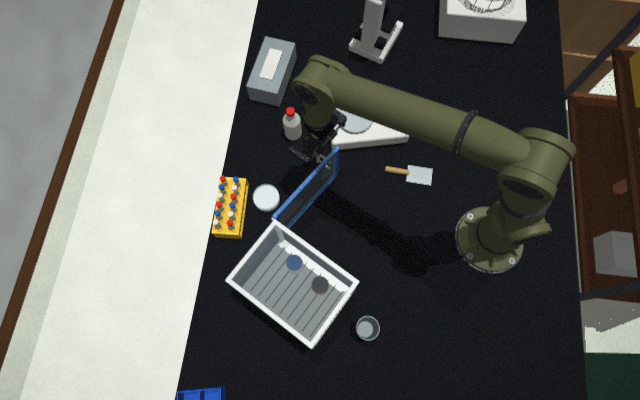

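The door now stands open, its free edge at about (338,150), and the jars are still in place. Next I'll lift off the handle and work out a grasp pose with clearances.

Run:
```python
from plan import *
H=np.array([.697,.080,0]);d=np.array([.504,.864,0]);u=np.array([-.864,.504,0])
J=np.array([.551,.233,.066])
for tilt in(40,46):
  for psi in(0,10,20,30,40):
    R=tool(59.7+psi,tilt);z=R.apply([0,0,1])
    out=[]
    for sx in(-1,1):
        for sy in(-1,1):
            q=J+R.apply([sx*.0375,sy*.095,-.051])-H
            out.append((q@d,q@u,q[2]))
    print(tilt,psi,[tuple(int(round(1000*v)) for v in o) for o in out])
import json
json.dump([[.6073,-.1784,.207],tool(58-90,0).as_rotvec().tolist()],open('cmd.json','w'))
plan([(2,(.607,-.178,.34),None),(4,(.43,.03,.34),tool(85,40))])
```

```text
40 0 [(54, 108, 129), (55, 298, 129), (-3, 108, 81), (-3, 298, 81)]
40 10 [(71, 109, 129), (38, 296, 129), (14, 99, 81), (-18, 286, 81)]
40 20 [(87, 113, 129), (22, 291, 129), (33, 93, 81), (-32, 272, 81)]
40 30 [(103, 119, 129), (8, 284, 129), (53, 90, 81), (-42, 255, 81)]
40 40 [(117, 128, 129), (-6, 273, 129), (72, 91, 81), (-50, 237, 81)]
46 0 [(48, 108, 128), (48, 298, 128), (-4, 108, 74), (-4, 298, 74)]
46 10 [(65, 108, 128), (32, 295, 128), (13, 99, 74), (-20, 286, 74)]
46 20 [(81, 110, 128), (16, 289, 128), (32, 93, 74), (-33, 271, 74)]
46 30 [(97, 116, 128), (2, 280, 128), (52, 90, 74), (-43, 254, 74)]
46 40 [(111, 124, 128), (-11, 269, 128), (72, 90, 74), (-51, 236, 74)]
travel [0.0, 0.0, -0.067] turn [0.0, 0.0, 0.0] row: 13 mm 0.0 deg
travel [0.0, 0.0, -0.066] turn [0.0, 0.0, 0.0] row: 13 mm 0.0 deg
travel [0.065, 0.021, -0.0] turn [-10.0, -6.0, -28.0] row: 14 mm 6.1 deg
travel [0.048, 0.049, 0.0] turn [-10.0, -6.0, -28.0] row: 14 mm 6.1 deg
travel [0.02, 0.065, 0.007] turn [-10.0, -7.0, -28.0] row: 14 mm 6.1 deg
travel [-0.012, 0.065, 0.018] turn [-10.0, -6.0, -28.0] row: 14 mm 6.1 deg
[0.4302 0.0304 0.3399]
```

Run:
```python
from plan import *
H=np.array([.697,.080,0]);d=np.array([.504,.864,0]);u=np.array([-.864,.504,0])
W=np.array([.060,.098])
g=np.array([(x,y,z) for x in np.linspace(-.0375,.0375,16) for y in np.linspace(-.095,.095,39) for z in (0,-.02,-.05,-.1)])
for zc in(.07,.078):
 for so in(.008,.013):
  for tilt in(40,50,60):
   for psi in(0,8,15,22,30):
    J=np.array([.551,.233,zc]);R=tool(59.7+psi,tilt)
    q=J+R.apply(g-[0,0,.051+so])-H;S=q@d;U=q@u;Z=q[:,2]
    wall=max([s for s,uu in zip(S,U) if uu>.284],default=-.1)
    m=np.hypot(S-W[0],U-W[1])<.029
    wh=Z[m].min() if m.any() else 9
    top=Z[S>0].max() if (S>0).any() else 0
    print(zc,so,tilt,psi,'wall %.3f whitez %.3f top %.3f minz %.3f'%(wall,wh,top,Z.min()))
```

```text
0.07 0.008 40 0 wall 0.049 whitez 0.126 top 0.178 minz 0.091
0.07 0.008 40 8 wall 0.038 whitez 0.114 top 0.178 minz 0.091
0.07 0.008 40 15 wall 0.026 whitez 0.104 top 0.216 minz 0.091
0.07 0.008 40 22 wall 0.015 whitez 0.091 top 0.216 minz 0.091
0.07 0.008 40 30 wall -0.100 whitez 0.091 top 0.216 minz 0.091
0.07 0.008 50 0 wall 0.038 whitez 0.133 top 0.150 minz 0.079
0.07 0.008 50 8 wall 0.026 whitez 0.114 top 0.169 minz 0.079
0.07 0.008 50 15 wall 0.015 whitez 0.098 top 0.169 minz 0.079
0.07 0.008 50 22 wall -0.100 whitez 0.083 top 0.201 minz 0.079
0.07 0.008 50 30 wall -0.100 whitez 0.079 top 0.201 minz 0.079
0.07 0.008 60 0 wall 0.026 whitez 9.000 top 0.142 minz 0.067
0.07 0.008 60 8 wall 0.014 whitez 0.119 top 0.142 minz 0.067
0.07 0.008 60 15 wall 0.003 whitez 0.097 top 0.157 minz 0.067
0.07 0.008 60 22 wall -0.100 whitez 0.076 top 0.157 minz 0.067
0.07 0.008 60 30 wall -0.100 whitez 0.067 top 0.182 minz 0.067
0.07 0.013 40 0 wall 0.046 whitez 0.133 top 0.181 minz 0.095
0.07 0.013 40 8 wall 0.035 whitez 0.121 top 0.181 minz 0.095
0.07 0.013 40 15 wall 0.023 whitez 0.111 top 0.22
[... 1947 characters left out ...]
0.103
0.078 0.013 40 30 wall -0.100 whitez 0.103 top 0.228 minz 0.103
0.078 0.013 50 0 wall 0.034 whitez 0.148 top 0.161 minz 0.090
0.078 0.013 50 8 wall 0.022 whitez 0.133 top 0.180 minz 0.090
0.078 0.013 50 15 wall 0.010 whitez 0.113 top 0.180 minz 0.090
0.078 0.013 50 22 wall -0.100 whitez 0.098 top 0.180 minz 0.090
0.078 0.013 50 30 wall -0.100 whitez 0.090 top 0.212 minz 0.090
0.078 0.013 60 0 wall 0.022 whitez 9.000 top 0.152 minz 0.078
0.078 0.013 60 8 wall 0.010 whitez 0.138 top 0.152 minz 0.078
0.078 0.013 60 15 wall -0.001 whitez 0.116 top 0.167 minz 0.078
0.078 0.013 60 22 wall -0.100 whitez 0.091 top 0.167 minz 0.078
0.078 0.013 60 30 wall -0.100 whitez 0.078 top 0.167 minz 0.078
```

```bash
cat >> plan.py <<'E'
FL=Ro.from_rotvec([0,0,np.pi])
E
python3 - <<'E'
from plan import *
json.dump([[.6073,-.1784,.207],tool(58-90,0).as_rotvec().tolist()],open('cmd.json','w'))
plan([(2,(.607,-.178,.33),None),(2,(.52,-.05,.33),tool(95,0)*FL),(3,(.47,.0,.30),tool(75,30)*FL)])
E
```

```text
travel [0.0, 0.0, -0.062] turn [0.0, 0.0, 0.0] row: 12 mm 0.0 deg
travel [0.0, 0.0, -0.061] turn [0.0, 0.0, 0.0] row: 12 mm 0.0 deg
travel [0.071, 0.031, -0.0] turn [0.0, 0.0, 27.0] row: 15 mm 5.4 deg
travel [0.078, -0.004, -0.0] turn [0.0, 0.0, 26.0] row: 16 mm 5.2 deg
travel [0.018, -0.015, 0.01] turn [-2.0, 10.0, 7.0] row: 5 mm 2.5 deg
travel [0.014, -0.018, 0.012] turn [-1.0, 10.0, 6.0] row: 5 mm 2.3 deg
travel [0.01, -0.019, 0.014] turn [-2.0, 10.0, 7.0] row: 5 mm 2.5 deg
[4.696e-01 2.000e-04 3.003e-01]
```

Emit:
step_arm:
  commands:
    - {"travel": [0,0,-0.012],"turn": [0,0,0]}
    - {"travel": [0,0,-0.025],"turn": [0,0,0]}
    - {"travel": [0,0,-0.037],"turn": [0,0,0]}
    - {"travel": [0,0,-0.05],"turn": [0,0,0]}
    - {"travel": [0,0,-0.062],"turn": [0,0,0]}

```text
time: 9.85
position: [0.6082, -0.1781, 0.2694]
tool_rot: [0.861, 3.02, 0.0]
ft_force: [0.0, 0.3, -0.4]
grip_width: 0.498
grip_force: 0.0
```

Emit:
step_arm:
  commands:
    - {"travel": [0,0,-0.012],"turn": [0,0,0]}
    - {"travel": [0,0,-0.025],"turn": [0,0,0]}
    - {"travel": [0,0,-0.037],"turn": [0,0,0]}
    - {"travel": [0,0,-0.049],"turn": [0,0,0]}
    - {"travel": [0,0,-0.061],"turn": [0,0,0]}

```text
time: 10.35
position: [0.608, -0.178, 0.3295]
tool_rot: [-0.861, -3.021, -0.0]
ft_force: [0.5, -0.4, -0.1]
grip_width: 0.498
grip_force: 0.0
```

Emit:
step_arm:
  commands:
    - {"travel": [0.014,0.006,0],"turn": [0,0,5.4]}
    - {"travel": [0.028,0.012,0],"turn": [0,0,10.8]}
    - {"travel": [0.043,0.019,0],"turn": [0,0,16.2]}
    - {"travel": [0.057,0.025,0],"turn": [0,0,21.6]}
    - {"travel": [0.071,0.031,0],"turn": [0,0,27]}
  gripper: 1

```text
time: 10.85
position: [0.5636, -0.1138, 0.329]
tool_rot: [-1.548, -2.734, -0.0]
ft_force: [0.4, 0.4, -0.0]
grip_width: 0.867
grip_force: 0.0
```

Emit:
step_arm:
  commands:
    - {"travel": [0.016,-0.001,0],"turn": [0,0,5.2]}
    - {"travel": [0.031,-0.002,0],"turn": [0,0,10.4]}
    - {"travel": [0.047,-0.002,0],"turn": [0,0,15.6]}
    - {"travel": [0.062,-0.003,0],"turn": [0,0,20.8]}
    - {"travel": [0.078,-0.004,0],"turn": [0,0,26]}

```text
time: 11.35
position: [0.5198, -0.0493, 0.3291]
tool_rot: [2.123, 2.315, 0.0]
ft_force: [-0.0, -0.5, -0.0]
grip_width: 1.001
grip_force: 0.0
```

Emit:
step_arm:
  commands:
    - {"travel": [0.004,-0.003,0.002],"turn": [-0.4,2,1.4]}
    - {"travel": [0.007,-0.006,0.004],"turn": [-0.8,4,2.8]}
    - {"travel": [0.011,-0.009,0.006],"turn": [-1.2,6,4.2]}
    - {"travel": [0.014,-0.012,0.008],"turn": [-1.6,8,5.6]}
    - {"travel": [0.018,-0.015,0.01],"turn": [-2,10,7]}

```text
time: 11.85
position: [0.5034, -0.0339, 0.3184]
tool_rot: [-2.178, -2.102, -0.221]
ft_force: [-0.5, -0.1, 0.3]
grip_width: 0.996
grip_force: 0.0
```

Emit:
step_arm:
  commands:
    - {"travel": [0.003,-0.004,0.002],"turn": [-0.2,2,1.2]}
    - {"travel": [0.006,-0.007,0.005],"turn": [-0.4,4,2.4]}
    - {"travel": [0.008,-0.011,0.007],"turn": [-0.6,6,3.6]}
    - {"travel": [0.011,-0.014,0.01],"turn": [-0.8,8,4.8]}
    - {"travel": [0.014,-0.018,0.012],"turn": [-1,10,6]}

```text
time: 12.35
position: [0.4861, -0.0162, 0.3085]
tool_rot: [-2.181, -1.897, -0.405]
ft_force: [-0.2, 0.4, -0.0]
grip_width: 1.003
grip_force: 0.0
```

Emit:
step_arm:
  commands:
    - {"travel": [0.002,-0.004,0.003],"turn": [-0.4,2,1.4]}
    - {"travel": [0.004,-0.008,0.006],"turn": [-0.8,4,2.8]}
    - {"travel": [0.006,-0.011,0.008],"turn": [-1.2,6,4.2]}
    - {"travel": [0.008,-0.015,0.011],"turn": [-1.6,8,5.6]}
    - {"travel": [0.01,-0.019,0.014],"turn": [-2,10,7]}

```text
time: 12.85
position: [0.4694, 0.0005, 0.2987]
tool_rot: [-2.191, -1.669, -0.589]
ft_force: [-0.1, 0.0, 0.5]
grip_width: 0.998
grip_force: 0.0
```

Run:
```python
from h import *
from plan import *
s=ctrl.get_state();p,R=load()
print(s['time'],s['position'],p,np.degrees((R.inv()*Ro.from_rotvec(s['tool_rot'])).as_rotvec()).round(1),s['joint_positions'].round(2),s['grip_width'])
plan([(5,(.49,.04,.16),tool(75,60)*FL)])
```

```text
12.85 [0.46941747 0.00048103 0.29871707] [4.69588027e-01 2.41189472e-04 3.00275661e-01] [ 0.1  0.2 -0. ] [-0.64 -0.21  0.87  1.91 -0.38  1.37  0.03] 0.9980113644601943
travel [-0.007, 0.002, 0.029] turn [-0.0, 6.0, -0.0] row: 6 mm 1.2 deg
travel [-0.009, 0.002, 0.027] turn [-0.0, 6.0, -0.0] row: 6 mm 1.2 deg
travel [-0.012, 0.002, 0.027] turn [0.0, 6.0, -0.0] row: 6 mm 1.2 deg
travel [-0.016, 0.002, 0.025] turn [0.0, 6.0, -0.0] row: 6 mm 1.2 deg
travel [-0.017, 0.002, 0.024] turn [0.0, 6.0, -1.0] row: 6 mm 1.2 deg
[0.49   0.0404 0.1601]
```

Emit:
step_arm:
  commands:
    - {"travel": [-0.002,0.001,0.01],"turn": [0,2,0]}
    - {"travel": [-0.005,0.001,0.019],"turn": [0,4,0]}
    - {"travel": [-0.007,0.002,0.029],"turn": [0,6,0]}

```text
time: 13.15
position: [0.4735, 0.0081, 0.2701]
tool_rot: [-2.12, -1.616, -0.692]
ft_force: [0.1, -0.4, -0.5]
grip_width: 1.0
grip_force: 0.0
```

Emit:
step_arm:
  commands:
    - {"travel": [-0.003,0.001,0.009],"turn": [0,2,0]}
    - {"travel": [-0.006,0.001,0.018],"turn": [0,4,0]}
    - {"travel": [-0.009,0.002,0.027],"turn": [0,6,0]}

```text
time: 13.45
position: [0.4776, 0.0162, 0.243]
tool_rot: [-2.048, -1.56, -0.79]
ft_force: [0.5, -0.5, -0.2]
grip_width: 1.002
grip_force: 0.0
```

Emit:
step_arm:
  commands:
    - {"travel": [-0.004,0.001,0.009],"turn": [0,2,0]}
    - {"travel": [-0.008,0.001,0.018],"turn": [0,4,0]}
    - {"travel": [-0.012,0.002,0.027],"turn": [0,6,0]}

```text
time: 13.75
position: [0.4819, 0.0247, 0.215]
tool_rot: [-1.974, -1.503, -0.882]
ft_force: [-0.5, -0.3, -0.5]
grip_width: 1.001
grip_force: 0.0
```

Emit:
step_arm:
  commands:
    - {"travel": [-0.005,0.001,0.008],"turn": [0,2,0]}
    - {"travel": [-0.011,0.001,0.017],"turn": [0,4,0]}
    - {"travel": [-0.016,0.002,0.025],"turn": [0,6,0]}

```text
time: 14.05
position: [0.4857, 0.0319, 0.1859]
tool_rot: [-1.898, -1.444, -0.969]
ft_force: [0.2, -0.3, 0.5]
grip_width: 0.996
grip_force: 0.0
```

Emit:
step_arm:
  commands:
    - {"travel": [-0.006,0.001,0.008],"turn": [0,2,0]}
    - {"travel": [-0.011,0.001,0.016],"turn": [0,4,0]}
    - {"travel": [-0.017,0.002,0.024],"turn": [0,6,-1]}

```text
time: 14.35
position: [0.4901, 0.0405, 0.1582]
tool_rot: [-1.81, -1.402, -1.06]
ft_force: [-0.0, 1.9, 0.3]
grip_width: 1.0
grip_force: 0.0
```

Run:
```python
from h import *
from plan import *
s=ctrl.get_state();p,R=load()
print(s['time'],s['position'],p,np.degrees((R.inv()*Ro.from_rotvec(s['tool_rot'])).as_rotvec()).round(1),s['joint_positions'].round(2),s['grip_width'])
T=tool(75,60);z=T.apply([0,0,1]);h=np.array([np.cos(np.radians(75)),np.sin(np.radians(75)),0])
G=np.array([.551,.233,.077])-.005*z;print(G)
plan([(2,G-.13*h,T*FL),(3,G,T*FL)])
```

```text
14.35 [0.49012097 0.0405348  0.15819926] [0.48996277 0.04038338 0.160085  ] [ 0.1  0.1 -0.1] [-0.36  0.43  0.99  2.12 -1.25  1.64  0.96] 1.0004134007704772
[0.54987928 0.22881742 0.0795    ]
travel [-0.018, 0.004, 0.049] turn [0.0, -0.0, 0.0] row: 10 mm 0.0 deg
travel [-0.019, 0.005, 0.05] turn [0.0, -0.0, 0.0] row: 11 mm 0.0 deg
travel [0.022, 0.0, 0.037] turn [0.0, -0.0, 0.0] row: 9 mm 0.0 deg
travel [0.021, 0.0, 0.038] turn [0.0, -0.0, 0.0] row: 9 mm 0.0 deg
travel [0.022, 0.0, 0.037] turn [0.0, -0.0, 0.0] row: 9 mm 0.0 deg
[0.5497 0.2285 0.0798]
```

Emit:
step_arm:
  commands:
    - {"travel": [-0.004,0.001,0.01],"turn": [0,0,0]}
    - {"travel": [-0.007,0.002,0.02],"turn": [0,0,0]}
    - {"travel": [-0.011,0.002,0.029],"turn": [0,0,0]}
    - {"travel": [-0.014,0.003,0.039],"turn": [0,0,0]}
    - {"travel": [-0.018,0.004,0.049],"turn": [0,0,0]}

```text
time: 14.85
position: [0.503, 0.0729, 0.1187]
tool_rot: [-1.809, -1.406, -1.058]
ft_force: [-0.5, -0.4, -0.2]
grip_width: 1.0
grip_force: 0.0
```

Emit:
step_arm:
  commands:
    - {"travel": [-0.004,0.001,0.01],"turn": [0,0,0]}
    - {"travel": [-0.008,0.002,0.02],"turn": [0,0,0]}
    - {"travel": [-0.011,0.003,0.03],"turn": [0,0,0]}
    - {"travel": [-0.015,0.004,0.04],"turn": [0,0,0]}
    - {"travel": [-0.019,0.005,0.05],"turn": [0,0,0]}

```text
time: 15.35
position: [0.5166, 0.1039, 0.0768]
tool_rot: [-1.81, -1.404, -1.058]
ft_force: [-0.2, -0.2, 0.4]
grip_width: 1.003
grip_force: 0.0
```

Run:
```python
from h import *
a=ctrl.get_image('side')
s=ctrl.get_state();print(s['time'],s['position'],s['tool_rot'],s['joint_positions'].round(2))
cv2.imwrite('pics/f.png',cv2.resize(a[120:360,200:520,::-1],None,fx=2.4,fy=2.4))
```

```text
15.4 [0.51601827 0.10521214 0.07559816] [-1.80883414 -1.40476204 -1.05494212] [-0.39  0.59  0.85  2.15 -1.44  1.54  1.05]
```

View pics/f.png

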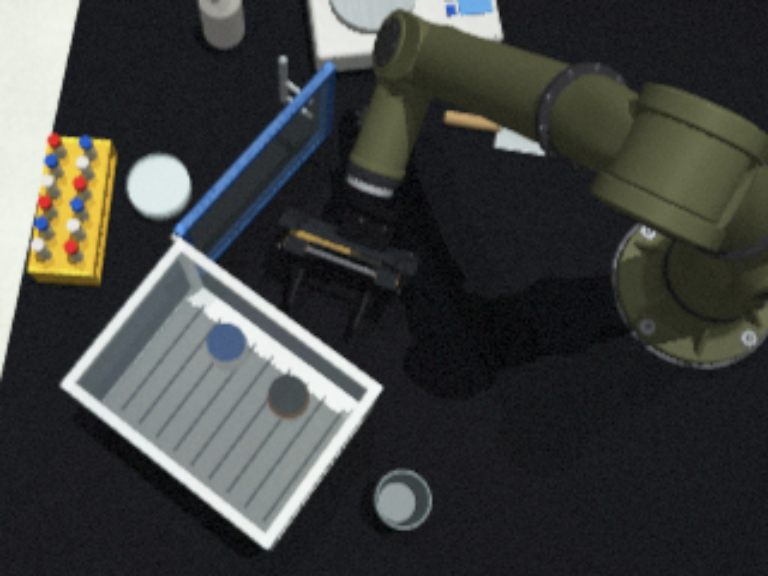

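The picture shows the open gripper lined up with the amber jar. The fingers are at (300,290) and (358,325) and the cap is at (288,397). The door is clear.

Emit:
step_arm:
  commands:
    - {"travel": [0.004,0,0.007],"turn": [0,0,0]}
    - {"travel": [0.009,0,0.015],"turn": [0,0,0]}
    - {"travel": [0.013,0,0.022],"turn": [0,0,0]}
    - {"travel": [0.018,0,0.03],"turn": [0,0,0]}
    - {"travel": [0.022,0,0.037],"turn": [0,0,0]}

```text
time: 15.9
position: [0.5274, 0.1461, 0.0787]
tool_rot: [-1.809, -1.405, -1.058]
ft_force: [-0.7, -0.9, 0.1]
grip_width: 0.999
grip_force: 0.0
```

Run:
```python
from bench import ctrl
s=ctrl.get_state();print(s['time'],s['position'],s['tool_rot'],s['joint_positions'].round(2))
```

```text
15.9 [0.52742753 0.14612643 0.07869153] [-1.80897391 -1.40494023 -1.05832873] [-0.45  0.55  0.82  2.16 -1.49  1.48  1.01]
```

Emit:
step_arm:
  commands:
    - {"travel": [0.004,0,0.008],"turn": [0,0,0]}
    - {"travel": [0.008,0,0.015],"turn": [0,0,0]}
    - {"travel": [0.013,0,0.023],"turn": [0,0,0]}
    - {"travel": [0.017,0,0.03],"turn": [0,0,0]}
    - {"travel": [0.021,0,0.038],"turn": [0,0,0]}

```text
time: 16.4
position: [0.5384, 0.1877, 0.0776]
tool_rot: [-1.81, -1.405, -1.058]
ft_force: [-0.3, 0.3, 0.8]
grip_width: 1.001
grip_force: 0.0
```

Run:
```python
from bench import ctrl
s=ctrl.get_state();print(s['time'],s['position'],s['tool_rot'],s['joint_positions'].round(3))
```

```text
16.4 [0.538373   0.1877204  0.07762921] [-1.81008874 -1.40455534 -1.05775414] [-0.481  0.52   0.739  2.164 -1.525  1.387  0.968]
```

Emit:
step_arm:
  commands:
    - {"travel": [0.004,0,0.007],"turn": [0,0,0]}
    - {"travel": [0.009,0,0.015],"turn": [0,0,0]}
    - {"travel": [0.013,0,0.022],"turn": [0,0,0]}
    - {"travel": [0.018,0,0.03],"turn": [0,0,0]}
    - {"travel": [0.022,0,0.037],"turn": [0,0,0]}

```text
time: 16.9
position: [0.5492, 0.2295, 0.0785]
tool_rot: [-1.81, -1.405, -1.058]
ft_force: [0.1, -0.4, 0.6]
grip_width: 0.999
grip_force: 0.0
```

Run:
```python
from h import *
a=ctrl.get_image('side')
s=ctrl.get_state();print(s['time'],s['position'],s['tool_rot'],s['joint_positions'].round(3),s['ft_force'])
cv2.imwrite('pics/g.png',cv2.resize(a[190:360,210:400,::-1],None,fx=3.4,fy=3.4))
```

```text
16.95 [0.54910653 0.23091808 0.07898309] [-1.80706335 -1.40536216 -1.05804546] [-0.441  0.473  0.586  2.153 -1.544  1.269  0.928] [0.24783329 1.06076338 0.3113192 ]
```

View pics/g.png

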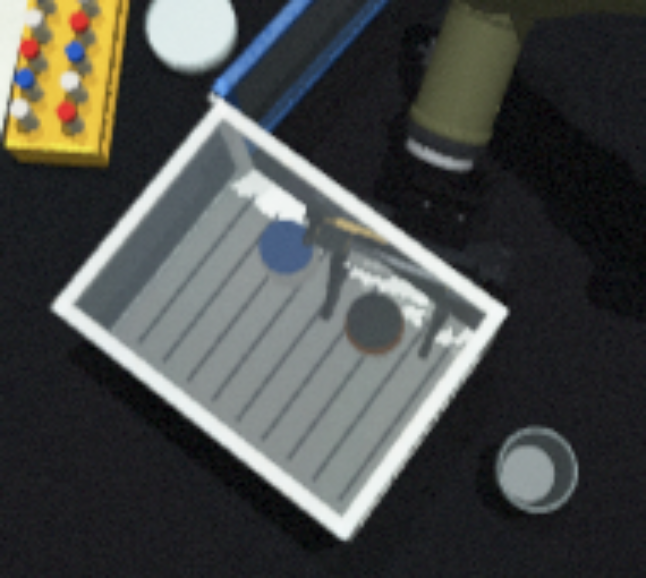

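The picture shows the amber cap at (375,325), centred between the fingers. The gripper body is clear of the white jar and the wall. Closing.

Emit:
step_arm:
  commands:
    - {"travel": [0,0,0],"turn": [0,0,0]}
    - {"travel": [0,0,0],"turn": [0,0,0]}
    - {"travel": [0,0,0],"turn": [0,0,0]}
    - {"travel": [0,0,0],"turn": [0,0,0]}
    - {"travel": [0,0,0],"turn": [0,0,0]}
  gripper: 0
  force: 25

```text
time: 17.45
position: [0.5495, 0.2283, 0.0784]
tool_rot: [-1.811, -1.404, -1.059]
ft_force: [0.7, -0.2, -0.7]
grip_width: 0.633
grip_force: 9.3
```

Emit:
step_arm:
  commands:
    - {"travel": [0,0,0],"turn": [0,0,0]}
    - {"travel": [0,0,0],"turn": [0,0,0]}
    - {"travel": [0,0,0],"turn": [0,0,0]}
    - {"travel": [0,0,0],"turn": [0,0,0]}

```text
time: 17.85
position: [0.5491, 0.2287, 0.0784]
tool_rot: [-1.81, -1.404, -1.058]
ft_force: [0.9, -0.6, 0.4]
grip_width: 0.62
grip_force: 24.8
```

Run:
```python
from plan import *
p,R=load();h=np.array([np.cos(np.radians(75)),np.sin(np.radians(75)),0])
plan([(1,p+[0,0,.012],None),(3,p-.15*h+[0,0,.014],None),(1,p-.15*h+[0,0,.08],None)])
```

```text
travel [0.01, 0.0, -0.006] turn [0.0, -0.0, 0.0] row: 2 mm 0.0 deg
travel [-0.024, -0.0, -0.044] turn [0.0, 0.0, 0.0] row: 10 mm 0.0 deg
travel [-0.024, -0.0, -0.043] turn [0.0, 0.0, 0.0] row: 10 mm 0.0 deg
travel [-0.024, -0.0, -0.044] turn [0.0, 0.0, 0.0] row: 10 mm 0.0 deg
travel [0.057, 0.0, -0.033] turn [0.0, 0.0, 0.0] row: 13 mm 0.0 deg
[0.5107 0.0835 0.1598]
```

Emit:
step_arm:
  commands:
    - {"travel": [0.003,0,-0.002],"turn": [0,0,0]}
    - {"travel": [0.007,0,-0.004],"turn": [0,0,0]}
    - {"travel": [0.01,0,-0.006],"turn": [0,0,0]}
    - {"travel": [0.01,0,-0.006],"turn": [0,0,0]}

```text
time: 18.25
position: [0.549, 0.2286, 0.0907]
tool_rot: [-1.809, -1.405, -1.059]
ft_force: [0.1, 0.0, -1.0]
grip_width: 0.623
grip_force: 24.7
```

Emit:
step_arm:
  commands:
    - {"travel": [-0.005,0,-0.009],"turn": [0,0,0]}
    - {"travel": [-0.01,0,-0.018],"turn": [0,0,0]}
    - {"travel": [-0.014,0,-0.026],"turn": [0,0,0]}
    - {"travel": [-0.019,0,-0.035],"turn": [0,0,0]}
    - {"travel": [-0.024,0,-0.044],"turn": [0,0,0]}

```text
time: 18.75
position: [0.5361, 0.1788, 0.0909]
tool_rot: [-1.811, -1.404, -1.058]
ft_force: [-0.1, 0.3, -1.4]
grip_width: 0.616
grip_force: 24.7
```

Emit:
step_arm:
  commands:
    - {"travel": [-0.005,0,-0.009],"turn": [0,0,0]}
    - {"travel": [-0.01,0,-0.017],"turn": [0,0,0]}
    - {"travel": [-0.014,0,-0.026],"turn": [0,0,0]}
    - {"travel": [-0.019,0,-0.034],"turn": [0,0,0]}
    - {"travel": [-0.024,0,-0.043],"turn": [0,0,0]}

```text
time: 19.25
position: [0.5236, 0.1317, 0.0915]
tool_rot: [-1.81, -1.405, -1.058]
ft_force: [-0.3, -0.8, -1.7]
grip_width: 0.62
grip_force: 24.7
```

Emit:
step_arm:
  commands:
    - {"travel": [-0.005,0,-0.009],"turn": [0,0,0]}
    - {"travel": [-0.01,0,-0.018],"turn": [0,0,0]}
    - {"travel": [-0.014,0,-0.026],"turn": [0,0,0]}
    - {"travel": [-0.019,0,-0.035],"turn": [0,0,0]}
    - {"travel": [-0.024,0,-0.044],"turn": [0,0,0]}

```text
time: 19.75
position: [0.5109, 0.0831, 0.0925]
tool_rot: [-1.81, -1.405, -1.058]
ft_force: [1.0, 0.1, -1.5]
grip_width: 0.62
grip_force: 24.7
```

Emit:
step_arm:
  commands:
    - {"travel": [0.011,0,-0.007],"turn": [0,0,0]}
    - {"travel": [0.023,0,-0.013],"turn": [0,0,0]}
    - {"travel": [0.034,0,-0.02],"turn": [0,0,0]}
    - {"travel": [0.046,0,-0.026],"turn": [0,0,0]}
    - {"travel": [0.057,0,-0.033],"turn": [0,0,0]}

```text
time: 20.25
position: [0.5105, 0.084, 0.16]
tool_rot: [-1.809, -1.405, -1.059]
ft_force: [-0.0, 0.2, -1.9]
grip_width: 0.62
grip_force: 24.7
```

Run:
```python
from h import *
from plan import *
s=ctrl.get_state();p,R=load()
print(s['time'],s['position'],p,np.degrees((R.inv()*Ro.from_rotvec(s['tool_rot'])).as_rotvec()).round(1),s['joint_positions'].round(2),s['grip_width'],s['ft_force'])
```

```text
20.25 [0.51048427 0.08399286 0.15999223] [0.51069067 0.08352575 0.15978455] [ 0.2  0.1 -0.2] [-0.29  0.34  0.77  2.13 -1.24  1.48  0.87] 0.6196246992959397 [-0.03332241  0.21859622 -1.92761184]
```

Run:
```python
from plan import *
p,R=load();A=p+[0.01,-.01,.17];B=np.array([.494,-.373,.33])
plan([(2,A,None)]+[(1,A+(B-A)*k/5,tool(75-15*k,60)*FL) for k in range(1,6)])
```

```text
travel [0.072, 0.007, -0.045] turn [0.0, 0.0, 0.0] row: 17 mm 0.0 deg
travel [0.072, 0.007, -0.045] turn [0.0, 0.0, 0.0] row: 17 mm 0.0 deg
travel [-0.044, 0.017, -0.077] turn [-13.0, -0.0, 8.0] row: 18 mm 3.1 deg
travel [-0.039, 0.04, -0.069] turn [-13.0, -0.0, 7.0] row: 18 mm 3.0 deg
travel [-0.034, 0.059, -0.058] turn [-13.0, -0.0, 8.0] row: 18 mm 3.1 deg
travel [-0.023, 0.075, -0.043] turn [-13.0, -0.0, 7.0] row: 18 mm 3.0 deg
travel [-0.015, 0.085, -0.025] turn [-13.0, -0.0, 8.0] row: 18 mm 3.1 deg
[ 0.4936 -0.3732  0.3299]
```

Emit:
step_arm:
  commands:
    - {"travel": [0.014,0.001,-0.009],"turn": [0,0,0]}
    - {"travel": [0.029,0.003,-0.018],"turn": [0,0,0]}
    - {"travel": [0.043,0.004,-0.027],"turn": [0,0,0]}
    - {"travel": [0.058,0.006,-0.036],"turn": [0,0,0]}
    - {"travel": [0.072,0.007,-0.045],"turn": [0,0,0]}

```text
time: 20.75
position: [0.5156, 0.0789, 0.245]
tool_rot: [-1.809, -1.405, -1.058]
ft_force: [0.1, 0.3, -1.3]
grip_width: 0.621
grip_force: 24.7
```

Emit:
step_arm:
  commands:
    - {"travel": [0.014,0.001,-0.009],"turn": [0,0,0]}
    - {"travel": [0.029,0.003,-0.018],"turn": [0,0,0]}
    - {"travel": [0.043,0.004,-0.027],"turn": [0,0,0]}
    - {"travel": [0.058,0.006,-0.036],"turn": [0,0,0]}
    - {"travel": [0.072,0.007,-0.045],"turn": [0,0,0]}

```text
time: 21.25
position: [0.5205, 0.0739, 0.3298]
tool_rot: [-1.809, -1.405, -1.058]
ft_force: [-0.2, -0.7, -1.7]
grip_width: 0.62
grip_force: 24.7
```

Run:
```python
from bench import ctrl
s=ctrl.get_state();print(s['time'],s['position'],s['tool_rot'],s['joint_positions'].round(2))
```

```text
21.25 [0.5205471  0.07393264 0.32976357] [-1.80894083 -1.40471653 -1.05812734] [-0.37  0.05  0.82  1.96 -1.06  1.53  0.47]
```

Good. Next is the transit with yaw.

Emit:
step_arm:
  commands:
    - {"travel": [-0.009,0.003,-0.015],"turn": [-2.6,0,1.6]}
    - {"travel": [-0.018,0.007,-0.031],"turn": [-5.2,0,3.2]}
    - {"travel": [-0.026,0.01,-0.046],"turn": [-7.8,0,4.8]}
    - {"travel": [-0.035,0.014,-0.062],"turn": [-10.4,0,6.4]}
    - {"travel": [-0.044,0.017,-0.077],"turn": [-13,0,8]}

```text
time: 21.75
position: [0.5147, -0.0183, 0.3279]
tool_rot: [-2.041, -1.171, -1.184]
ft_force: [0.5, -0.2, -2.4]
grip_width: 0.617
grip_force: 24.7
```

Emit:
step_arm:
  commands:
    - {"travel": [-0.008,0.008,-0.014],"turn": [-2.6,0,1.4]}
    - {"travel": [-0.016,0.016,-0.028],"turn": [-5.2,0,2.8]}
    - {"travel": [-0.023,0.024,-0.041],"turn": [-7.8,0,4.2]}
    - {"travel": [-0.031,0.032,-0.055],"turn": [-10.4,0,5.6]}
    - {"travel": [-0.039,0.04,-0.069],"turn": [-13,0,7]}

```text
time: 22.25
position: [0.5101, -0.1063, 0.3285]
tool_rot: [-2.242, -0.935, -1.307]
ft_force: [-0.1, -0.5, -1.6]
grip_width: 0.62
grip_force: 24.7
```

Run:
```python
from bench import ctrl
s=ctrl.get_state();print(s['time'],s['position'],s['tool_rot'],s['joint_positions'].round(2))
```

```text
22.25 [ 0.51014073 -0.10634258  0.32852948] [-2.24156995 -0.93481884 -1.30650497] [-0.2  -0.17  0.92  2.09 -0.98  1.26  0.31]
```

Emit:
step_arm:
  commands:
    - {"travel": [-0.007,0.012,-0.012],"turn": [-2.6,0,1.6]}
    - {"travel": [-0.014,0.024,-0.023],"turn": [-5.2,0,3.2]}
    - {"travel": [-0.02,0.035,-0.035],"turn": [-7.8,0,4.8]}
    - {"travel": [-0.027,0.047,-0.046],"turn": [-10.4,0,6.4]}
    - {"travel": [-0.034,0.059,-0.058],"turn": [-13,0,8]}

```text
time: 22.75
position: [0.5049, -0.1954, 0.3278]
tool_rot: [-2.426, -0.643, -1.409]
ft_force: [-0.0, -0.2, -1.3]
grip_width: 0.622
grip_force: 24.7
```

Emit:
step_arm:
  commands:
    - {"travel": [-0.005,0.015,-0.009],"turn": [-2.6,0,1.4]}
    - {"travel": [-0.009,0.03,-0.017],"turn": [-5.2,0,2.8]}
    - {"travel": [-0.014,0.045,-0.026],"turn": [-7.8,0,4.2]}
    - {"travel": [-0.018,0.06,-0.034],"turn": [-10.4,0,5.6]}
    - {"travel": [-0.023,0.075,-0.043],"turn": [-13,0,7]}

```text
time: 23.25
position: [0.5003, -0.2848, 0.3289]
tool_rot: [-2.586, -0.344, -1.504]
ft_force: [-0.2, -0.6, -0.6]
grip_width: 0.619
grip_force: 24.7
```

Emit:
step_arm:
  commands:
    - {"travel": [-0.003,0.017,-0.005],"turn": [-2.6,0,1.6]}
    - {"travel": [-0.006,0.034,-0.01],"turn": [-5.2,0,3.2]}
    - {"travel": [-0.009,0.051,-0.015],"turn": [-7.8,0,4.8]}
    - {"travel": [-0.012,0.068,-0.02],"turn": [-10.4,0,6.4]}
    - {"travel": [-0.015,0.085,-0.025],"turn": [-13,0,8]}

```text
time: 23.75
position: [0.4944, -0.3745, 0.3283]
tool_rot: [-2.712, 0.01, -1.575]
ft_force: [0.7, 0.2, -1.5]
grip_width: 0.62
grip_force: 24.7
```

Emit:
step_arm:
  commands:
    - {"travel": [0,0,0],"turn": [0,0,0]}
    - {"travel": [0,0,0],"turn": [0,0,0]}

```text
time: 23.95
position: [0.4947, -0.3729, 0.3283]
tool_rot: [-2.71, 0.003, -1.574]
ft_force: [0.1, -0.3, -1.1]
grip_width: 0.62
grip_force: 24.7
```

Run:
```python
from h import *
from plan import *
a=ctrl.get_image('side');b=ctrl.get_image('top')
s=ctrl.get_state();p,R=load();M=Ro.from_rotvec(s['tool_rot'])
print(s['time'],s['position'],p,M.as_matrix().round(3),s['joint_positions'].round(2),s['grip_width'])
cv2.imwrite('pics/i.png',np.hstack([cv2.resize(a[40:240,230:430,::-1],(400,400)),cv2.resize(b[150:350,350:550,::-1],(400,400))]))
```

```text
24.05 [ 0.49496845 -0.37244907  0.32823916] [ 0.49355301 -0.37318537  0.32989812] [[ 0.496  0.003  0.868]
 [-0.005 -1.     0.006]
 [ 0.868 -0.007 -0.496]] [ 0.06 -0.24  0.9   2.13 -1.02  0.78  0.05] 0.6198184396234299
```

View pics/i.png

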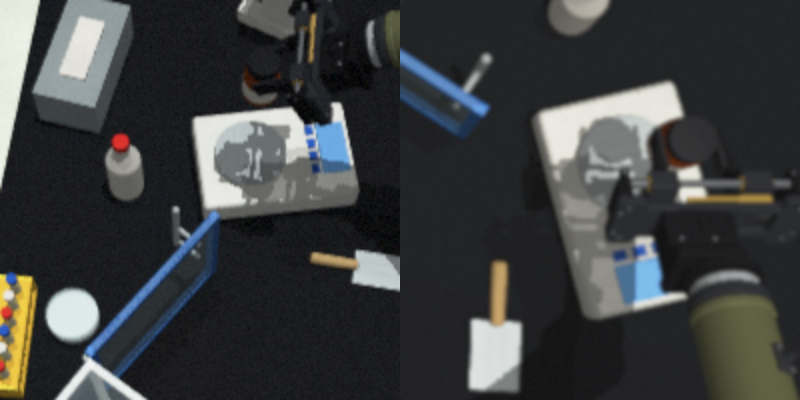

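The jar hangs upright over the balance. Its cap is at (262,70) in the left (side) half; the offset from the pan there is height parallax. The door is still open. Descending.

Emit:
step_arm:
  commands:
    - {"travel": [-0.016,0,0.009],"turn": [0,0,0]}
    - {"travel": [-0.032,0,0.018],"turn": [0,0,0]}
    - {"travel": [-0.048,0,0.028],"turn": [0,0,0]}
    - {"travel": [-0.064,0,0.037],"turn": [0,0,0]}
    - {"travel": [-0.08,0,0.046],"turn": [0,0,0]}

```text
time: 24.55
position: [0.4955, -0.3719, 0.2359]
tool_rot: [-2.71, 0.002, -1.576]
ft_force: [0.0, 0.2, -2.1]
grip_width: 0.616
grip_force: 24.7
```

Emit:
step_arm:
  commands:
    - {"travel": [-0.018,0,0.01],"turn": [0,0,0]}
    - {"travel": [-0.036,0,0.021],"turn": [0,0,0]}
    - {"travel": [-0.052,0,0.03],"turn": [0,0,0]}
    - {"travel": [-0.066,0,0.038],"turn": [0,0,0]}
    - {"travel": [-0.077,0,0.044],"turn": [0,0,0]}

```text
time: 25.05
position: [0.494, -0.3728, 0.1622]
tool_rot: [-2.723, 0.002, -1.548]
ft_force: [-0.2, 0.7, -1.1]
grip_width: 0.619
grip_force: 24.7
```

Emit:
step_arm:
  commands:
    - {"travel": [0,0,0],"turn": [0,0,0]}
    - {"travel": [0,0,0],"turn": [0,0,0]}

```text
time: 25.25
position: [0.4924, -0.3752, 0.1635]
tool_rot: [-2.724, 0.008, -1.551]
ft_force: [-0.8, 0.2, -2.0]
grip_width: 0.617
grip_force: 24.7
```

Run:
```python
from h import *
from scipy.spatial.transform import Rotation as Ro
a=ctrl.get_image('side')
s=ctrl.get_state();M=Ro.from_rotvec(s['tool_rot'])
print(s['time'],s['position'],M.as_matrix().round(3),s['ft_force'])
cv2.imwrite('pics/j.png',cv2.resize(a[70:170,310:430,::-1],None,fx=5,fy=5,interpolation=3))
print(proj('side',np.array([.4995,-.373,.165])))
```

```text
25.3 [ 0.49277026 -0.37501943  0.16388901] [[ 0.51  -0.     0.86 ]
 [-0.007 -1.     0.004]
 [ 0.86  -0.008 -0.51 ]] [ 0.13214924  0.14403391 -1.38795076]
[356.8 103.6]
```

View pics/j.png

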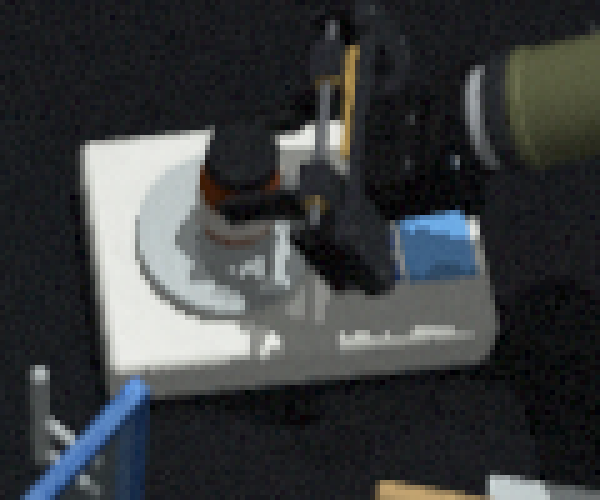

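The jar is over the pan, cap at (240,155) in the crop, but the descent stopped 17 mm short. I'll check the joints.

Run:
```python
from bench import ctrl
s=ctrl.get_state();print(s['joint_positions'].round(3))
```

```text
[ 0.518  0.141  0.554  2.254 -1.548  0.913  0.63 ]
```

Emit:
step_arm:
  commands:
    - {"travel": [0.004,0,-0.002],"turn": [-2.6,0,1.5]}
    - {"travel": [0.008,0,-0.004],"turn": [-5.2,0,3]}
    - {"travel": [0.011,0,-0.006],"turn": [-7.8,0,4.5]}
    - {"travel": [0.013,0,-0.008],"turn": [-10.4,0,6]}
    - {"travel": [0.013,0,-0.008],"turn": [-13,0,7.5]}

```text
time: 25.8
position: [0.4881, -0.3839, 0.2063]
tool_rot: [2.615, -0.198, 1.472]
ft_force: [0.5, -0.1, -1.2]
grip_width: 0.62
grip_force: 24.7
```

Emit:
step_arm:
  commands:
    - {"travel": [0,0,0],"turn": [-2.6,0,1.5]}
    - {"travel": [0,0,0],"turn": [-5.2,0,3]}
    - {"travel": [0,0,0],"turn": [-7.8,0,4.5]}
    - {"travel": [0,0,0],"turn": [-10.4,0,6]}
    - {"travel": [0,0,0],"turn": [-13,0,7.5]}

```text
time: 26.3
position: [0.4942, -0.3714, 0.2229]
tool_rot: [2.519, -0.486, 1.383]
ft_force: [-0.6, 0.3, -0.7]
grip_width: 0.608
grip_force: 24.6
```

Emit:
step_arm:
  commands:
    - {"travel": [0,0,0],"turn": [0,0,0]}
    - {"travel": [0,0,0],"turn": [0,0,0]}

```text
time: 26.5
position: [0.4836, -0.3857, 0.2228]
tool_rot: [2.499, -0.513, 1.365]
ft_force: [0.3, -0.4, -1.8]
grip_width: 0.611
grip_force: 24.6
```

Run:
```python
from bench import ctrl
from plan import *
s=ctrl.get_state();M=Ro.from_rotvec(s['tool_rot']);m=M.as_matrix()
print(s['time'],s['position'],m.round(3),s['joint_positions'].round(3),s['ft_force'])
print('az',np.degrees(np.arctan2(m[1,2],m[0,2])),'tilt',np.degrees(np.arccos(-m[2,2])))
```

```text
26.5 [ 0.48361295 -0.38573121  0.2228079 ] [[ 0.5   -0.417  0.759]
 [-0.186 -0.908 -0.376]
 [ 0.846  0.047 -0.531]] [ 0.017 -0.302  0.706  2.399 -1.556  0.095  0.333] [ 0.27834137 -0.42684759 -1.76814779]
az -26.381836076261855 tilt 57.91718065596764
```

The joints are against their limits when the tool points radially, so I'll yaw back to a sideways approach like the one that worked in the cabinet.

Emit:
step_arm:
  commands:
    - {"travel": [0.005,0,-0.003],"turn": [2.6,0,-1.5]}
    - {"travel": [0.01,0,-0.006],"turn": [5.2,0,-3]}
    - {"travel": [0.016,0,-0.009],"turn": [7.8,0,-4.5]}
    - {"travel": [0.021,0,-0.012],"turn": [10.4,0,-6]}
    - {"travel": [0.026,0,-0.015],"turn": [13,0,-7.5]}

```text
time: 27.0
position: [0.4839, -0.3865, 0.2535]
tool_rot: [2.654, -0.198, 1.444]
ft_force: [0.8, -0.1, -1.2]
grip_width: 0.612
grip_force: 24.7
```

Emit:
step_arm:
  commands:
    - {"travel": [0,0,0],"turn": [2.6,0,-1.5]}
    - {"travel": [0,0,0],"turn": [5.2,0,-3]}
    - {"travel": [0,0,0],"turn": [7.8,0,-4.5]}
    - {"travel": [0,0,0],"turn": [10.4,0,-6]}
    - {"travel": [0,0,0],"turn": [13,0,-7.5]}

```text
time: 27.5
position: [0.484, -0.3865, 0.2537]
tool_rot: [-2.74, -0.146, -1.484]
ft_force: [0.1, 0.1, -0.6]
grip_width: 0.613
grip_force: 24.7
```

Emit:
step_arm:
  commands:
    - {"travel": [0,0,0],"turn": [2.6,0,-1.5]}
    - {"travel": [0,0,0],"turn": [5.2,0,-3]}
    - {"travel": [0,0,0],"turn": [7.8,0,-4.5]}
    - {"travel": [0,0,0],"turn": [10.4,0,-6]}
    - {"travel": [0,0,0],"turn": [13,0,-7.5]}

```text
time: 28.0
position: [0.4843, -0.3863, 0.2535]
tool_rot: [-2.595, -0.473, -1.395]
ft_force: [-0.8, 0.3, -0.2]
grip_width: 0.609
grip_force: 24.7
```

Emit:
step_arm:
  commands:
    - {"travel": [0,0,0],"turn": [0,0,0]}
    - {"travel": [0,0,0],"turn": [0,0,0]}
    - {"travel": [0,0,0],"turn": [0,0,0]}

```text
time: 28.3
position: [0.4848, -0.3848, 0.2532]
tool_rot: [-2.593, -0.469, -1.397]
ft_force: [0.2, 0.5, -1.4]
grip_width: 0.613
grip_force: 24.7
```

```bash
cat > st.py <<'E'
from bench import ctrl
from plan import *
s=ctrl.get_state();M=Ro.from_rotvec(s['tool_rot']);m=M.as_matrix()
print(s['time'],s['position'],m.round(3).tolist(),s['joint_positions'].round(3),s['ft_force'].round(1))
print('az',np.degrees(np.arctan2(m[1,2],m[0,2])),'tilt',np.degrees(np.arccos(-m[2,2])))
E
python3 st.py
```

```text
28.3 [ 0.48481883 -0.3847734   0.25320477] [[0.515, 0.346, 0.784], [0.198, -0.938, 0.284], [0.834, 0.009, -0.552]] [ 0.313  0.252  0.907  1.946 -1.241  1.365  0.501] [ 0.2  0.5 -1.4]
az 19.916476982296356 tilt 56.52201815243662
```

Run:
```python
from bench import ctrl
from plan import *
s=ctrl.get_state();json.dump([s['position'].tolist(),s['tool_rot'].tolist()],open('cmd.json','w'))
h=np.array([np.cos(np.radians(40)),np.sin(np.radians(40)),0]);P=np.array([.499,-.373,0])-.0047*h
plan([(2,P+[0,0,.24],tool(40,60)*FL),(1,P+[0,0,.175],tool(40,60)*FL)])
```

```text
travel [-0.002, -0.002, 0.009] turn [9.0, 2.0, -5.0] row: 2 mm 2.1 deg
travel [-0.002, -0.001, 0.009] turn [8.0, 1.0, -5.0] row: 2 mm 1.9 deg
travel [-0.056, -0.0, 0.033] turn [0.0, 0.0, 0.0] row: 13 mm 0.0 deg
[ 0.4954 -0.3765  0.1751]
```

Emit:
step_arm:
  commands:
    - {"travel": [0,0,0.002],"turn": [1.8,0.4,-1]}
    - {"travel": [-0.001,-0.001,0.004],"turn": [3.6,0.8,-2]}
    - {"travel": [-0.001,-0.001,0.005],"turn": [5.4,1.2,-3]}
    - {"travel": [-0.002,-0.002,0.007],"turn": [7.2,1.6,-4]}
    - {"travel": [-0.002,-0.002,0.009],"turn": [9,2,-5]}

```text
time: 28.8
position: [0.4903, -0.3804, 0.2468]
tool_rot: [-2.445, -0.668, -1.369]
ft_force: [-0.6, 0.1, -2.1]
grip_width: 0.609
grip_force: 24.7
```

Emit:
step_arm:
  commands:
    - {"travel": [0,0,0.002],"turn": [1.6,0.2,-1]}
    - {"travel": [-0.001,0,0.004],"turn": [3.2,0.4,-2]}
    - {"travel": [-0.001,-0.001,0.005],"turn": [4.8,0.6,-3]}
    - {"travel": [-0.002,-0.001,0.007],"turn": [6.4,0.8,-4]}
    - {"travel": [-0.002,-0.001,0.009],"turn": [8,1,-5]}

```text
time: 29.3
position: [0.4957, -0.3763, 0.2399]
tool_rot: [-2.316, -0.847, -1.325]
ft_force: [-0.4, -0.8, -0.5]
grip_width: 0.611
grip_force: 24.7
```

Emit:
step_arm:
  commands:
    - {"travel": [-0.011,0,0.007],"turn": [0,0,0]}
    - {"travel": [-0.022,0,0.013],"turn": [0,0,0]}
    - {"travel": [-0.034,0,0.02],"turn": [0,0,0]}
    - {"travel": [-0.045,0,0.026],"turn": [0,0,0]}
    - {"travel": [-0.056,0,0.033],"turn": [0,0,0]}

```text
time: 29.8
position: [0.4954, -0.3763, 0.1735]
tool_rot: [-2.318, -0.843, -1.325]
ft_force: [0.3, -0.2, -0.7]
grip_width: 0.612
grip_force: 24.7
```

Emit:
step_arm:
  commands:
    - {"travel": [0,0,0],"turn": [0,0,0]}
    - {"travel": [0,0,0],"turn": [0,0,0]}

```text
time: 30.0
position: [0.4957, -0.3763, 0.1746]
tool_rot: [-2.318, -0.843, -1.325]
ft_force: [-0.1, 0.4, -0.8]
grip_width: 0.61
grip_force: 24.7
```

```bash
python3 st.py
python3 - <<'E'
from h import *
a=ctrl.get_image('side');b=ctrl.get_image('top')
cv2.imwrite('pics/k.png',np.hstack([cv2.resize(a[60:160,310:410,::-1],(400,400),interpolation=3),cv2.resize(b[170:270,410:510,::-1],(400,400),interpolation=3)]))
for z in(.117,.157,.197):print(z,proj('side',np.array([.499,-.373,z])),proj('top',np.array([.499,-.373,z])))
E
```

```text
30.0 [ 0.49570149 -0.37632317  0.17463911] [[0.389, 0.643, 0.66], [0.326, -0.766, 0.554], [0.862, -0.0, -0.507]] [ 0.511  0.607  0.762  1.75  -1.297  1.692  0.799] [-0.1  0.4 -0.8]
az 40.028017251852 tilt 59.53212878026869
0.117 [355.9 111. ] [466.9 230.4]
0.157 [356.7 104.9] [471.2 228.8]
0.197 [357.6  98.5] [475.9 227. ]
```

View pics/k.png

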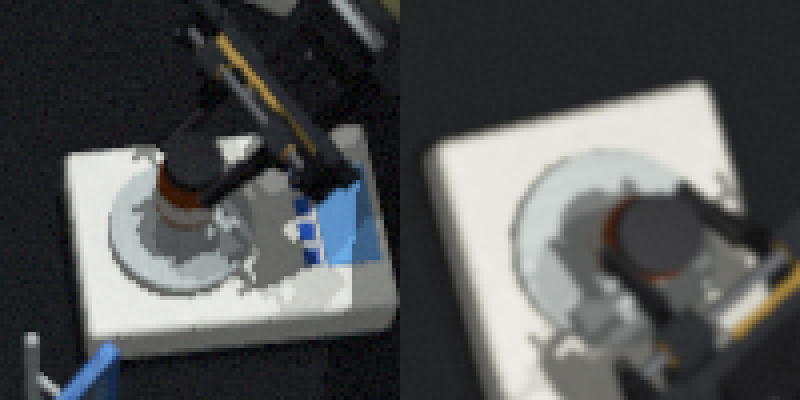

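I'm now one over the ten-picture limit (11 viewed), so I'll view no more and check by numbers only. This last one shows the cap at (357.5,99.5) in side and (474.5,228.8) in top coordinates, 1–2 px from where a jar centred over the pan should be. It's also upright, so I'll lower it gently.

Emit:
step_arm:
  commands:
    - {"travel": [-0.006,0,0.004],"turn": [0,0,0]}
    - {"travel": [-0.013,0,0.007],"turn": [0,0,0]}
    - {"travel": [-0.019,0,0.011],"turn": [0,0,0]}
    - {"travel": [-0.024,0,0.014],"turn": [0,0,0]}
    - {"travel": [-0.028,0,0.016],"turn": [0,0,0]}

```text
time: 30.6
position: [0.4953, -0.3764, 0.1417]
tool_rot: [-2.318, -0.844, -1.325]
ft_force: [0.1, -0.1, -1.2]
grip_width: 0.607
grip_force: 24.7
```

Emit:
step_arm:
  commands:
    - {"travel": [0,0,0],"turn": [0,0,0]}
    - {"travel": [0,0,0],"turn": [0,0,0]}
    - {"travel": [0,0,0],"turn": [0,0,0]}

```text
time: 30.9
position: [0.4954, -0.3768, 0.1428]
tool_rot: [-2.318, -0.845, -1.325]
ft_force: [1.1, 0.2, -1.6]
grip_width: 0.61
grip_force: 24.7
```

Emit:
step_arm:
  commands:
    - {"travel": [-0.001,0,0.0005],"turn": [0,0,0]}
    - {"travel": [-0.002,0,0.001],"turn": [0,0,0]}
    - {"travel": [-0.002,0,0.001],"turn": [0,0,0]}

```text
time: 31.2
position: [0.4956, -0.3768, 0.1415]
tool_rot: [-2.317, -0.845, -1.328]
ft_force: [-0.7, 0.2, 2.6]
grip_width: 0.612
grip_force: 24.9
```

```bash
python3 st.py
```

```text
31.2 [ 0.49555906 -0.37678721  0.14150373] [[0.387, 0.643, 0.661], [0.326, -0.766, 0.554], [0.863, 0.001, -0.506]] [ 0.527  0.656  0.743  1.761 -1.32   1.677  0.852] [-0.7  0.2  2.6]
az 39.99456972155028 tilt 59.61515043994408
```

Emit:
step_arm:
  commands:
    - {"travel": [-0.001,0,0],"turn": [0,0,0]}
    - {"travel": [-0.001,0,0],"turn": [0,0,0]}
    - {"travel": [-0.001,0,0],"turn": [0,0,0]}

```text
time: 31.5
position: [0.4954, -0.377, 0.1414]
tool_rot: [-2.315, -0.845, -1.329]
ft_force: [-1.2, 0.0, 5.9]
grip_width: 0.61
grip_force: 25.2
```

Emit:
step_arm:
  commands:
    - {"travel": [0,0,0],"turn": [0,0,0]}
    - {"travel": [0,0,0],"turn": [0,0,0]}
    - {"travel": [0,0,0],"turn": [0,0,0]}
  force: 8

```text
time: 31.8
position: [0.4954, -0.3772, 0.1412]
tool_rot: [-2.316, -0.845, -1.329]
ft_force: [0.2, -0.9, 4.9]
grip_width: 0.624
grip_force: 8.4
```

Emit:
step_arm:
  commands:
    - {"travel": [0,0,0],"turn": [0,0,0]}
    - {"travel": [0,0,0],"turn": [0,0,0]}
    - {"travel": [0,0,0],"turn": [0,0,0]}
    - {"travel": [0,0,0],"turn": [0,0,0]}
    - {"travel": [0,0,0],"turn": [0,0,0]}
  gripper: 0.8

```text
time: 32.3
position: [0.4948, -0.3769, 0.1392]
tool_rot: [-2.318, -0.844, -1.325]
ft_force: [-0.7, 0.4, 0.1]
grip_width: 0.799
grip_force: 0.0
```

Emit:
step_arm:
  commands:
    - {"travel": [0,0,0],"turn": [0,0,0]}
    - {"travel": [0,0,0],"turn": [0,0,0]}
    - {"travel": [0,0,0],"turn": [0,0,0]}

```text
time: 32.6
position: [0.4949, -0.3771, 0.1395]
tool_rot: [-2.318, -0.844, -1.325]
ft_force: [-0.2, -0.9, -0.3]
grip_width: 0.795
grip_force: 0.0
```

```bash
python3 st.py
python3 - <<'E'
from plan import *
from bench import ctrl
s=ctrl.get_state();json.dump([s['position'].tolist(),s['tool_rot'].tolist()],open('cmd.json','w'))
p,R=load();h=np.array([np.cos(np.radians(40)),np.sin(np.radians(40)),0])
plan([(2,p-.09*h+[0,0,.004],None),(1,p-.11*h+[0,0,.07],None)])
E
```

```text
32.6 [ 0.49485435 -0.37707814  0.13950678] [[0.389, 0.643, 0.66], [0.326, -0.766, 0.554], [0.862, 0.0, -0.507]] [ 0.528  0.659  0.742  1.762 -1.319  1.676  0.854] [-0.2 -0.9 -0.3]
az 40.01619143094458 tilt 59.512280879781876
travel [-0.021, -0.0, -0.04] turn [0.0, 0.0, -0.0] row: 9 mm 0.0 deg
travel [-0.021, -0.0, -0.04] turn [0.0, 0.0, 0.0] row: 9 mm 0.0 deg
travel [0.047, -0.0, -0.05] turn [0.0, 0.0, 0.0] row: 14 mm 0.0 deg
[ 0.411  -0.4475  0.2098]
```

Emit:
step_arm:
  commands:
    - {"travel": [-0.003,0,-0.006],"turn": [0,0,0]}
    - {"travel": [-0.007,0,-0.014],"turn": [0,0,0]}
    - {"travel": [-0.012,0,-0.023],"turn": [0,0,0]}
    - {"travel": [-0.016,0,-0.031],"turn": [0,0,0]}
    - {"travel": [-0.021,0,-0.04],"turn": [0,0,0]}

```text
time: 33.1
position: [0.4594, -0.4069, 0.1418]
tool_rot: [-2.319, -0.844, -1.325]
ft_force: [0.5, -0.9, 0.1]
grip_width: 0.799
grip_force: 0.0
```

Emit:
step_arm:
  commands:
    - {"travel": [-0.004,0,-0.008],"turn": [0,0,0]}
    - {"travel": [-0.008,0,-0.016],"turn": [0,0,0]}
    - {"travel": [-0.013,0,-0.024],"turn": [0,0,0]}
    - {"travel": [-0.017,0,-0.032],"turn": [0,0,0]}
    - {"travel": [-0.021,0,-0.04],"turn": [0,0,0]}

```text
time: 33.6
position: [0.4252, -0.4355, 0.1439]
tool_rot: [-2.318, -0.844, -1.325]
ft_force: [0.4, -0.2, -0.4]
grip_width: 0.798
grip_force: 0.0
```

Emit:
step_arm:
  commands:
    - {"travel": [0.009,0,-0.01],"turn": [0,0,0]}
    - {"travel": [0.019,0,-0.02],"turn": [0,0,0]}
    - {"travel": [0.028,0,-0.03],"turn": [0,0,0]}
    - {"travel": [0.038,0,-0.04],"turn": [0,0,0]}
    - {"travel": [0.047,0,-0.05],"turn": [0,0,0]}

```text
time: 34.1
position: [0.4111, -0.4476, 0.2117]
tool_rot: [-2.318, -0.846, -1.326]
ft_force: [-0.0, 1.2, -0.3]
grip_width: 0.798
grip_force: 0.0
```

Emit:
step_arm:
  commands:
    - {"travel": [0,0,0],"turn": [0,0,0]}
    - {"travel": [0,0,0],"turn": [0,0,0]}

```text
time: 34.3
position: [0.411, -0.4475, 0.2101]
tool_rot: [-2.318, -0.845, -1.326]
ft_force: [-0.7, 0.6, 0.4]
grip_width: 0.8
grip_force: 0.0
```

```bash
python3 st.py
python3 - <<'E'
from h import *
np.set_printoptions(precision=3,suppress=True)
P={}
for n in('side','top'):
    im=ctrl.get_image(n);c=proj(n,np.array([.499,-.373,.15])).astype(int)
    y0,x0=c[1]-22,c[0]-22
    crop=im[y0:y0+44,x0:x0+44].astype(int)
    cv2.imwrite(f'pics/fin_{n}.png',im[:,:,::-1])
    r,g,b=crop[...,0],crop[...,1],crop[...,2]
    br=((r-b>40)&(r>g+25)).astype(np.uint8)
    dk=((crop.max(2)<80)).astype(np.uint8)
    k,l,st,ce=cv2.connectedComponentsWithStats(dk)
    print(n,'predicted cap',proj(n,np.array([.499,-.373,.16])))
    for i in range(1,k):
        if st[i,4]>40:print('dark',st[i],ce[i]+[x0,y0],plane(n,ce[i]+[x0,y0],.16))
    ys,xs=np.nonzero(br);print('brown',len(xs),xs.mean()+x0 if len(xs) else 0,ys.mean()+y0 if len(xs) else 0)
E
```

```text
34.3 [ 0.41104514 -0.44753007  0.21011783] [[0.388, 0.643, 0.66], [0.327, -0.766, 0.554], [0.862, 0.001, -0.507]] [ 0.675  0.645  0.805  1.629 -1.229  1.86   0.828] [-0.7  0.6  0.4]
az 39.996127725257956 tilt 59.50298034871257
side predicted cap [356.8 104.4]
dark [  0   0  44  13 493] [354.166  89.168] [ 0.514 -0.432  0.16 ]
dark [ 15  14  15  19 230] [356.104 107.03 ] [ 0.5   -0.363  0.16 ]
brown 55 355.4727272727273 112.30909090909091
top predicted cap [471.6 228.6]
dark [ 10  13  24  19 351] [469.994 229.009] [ 0.498 -0.369  0.16 ]
brown 47 462.5744680851064 234.06382978723406
```

Run:
```python
from bench import ctrl
print(ctrl.close_job())
```

```text
the job is handed in; nothing more can be done
None
```

The door was left wide open and the amber jar was set upright on the pan, within about 1 cm of its centre by camera check, with nothing else touched as far as the pictures and forces showed; job handed in at about 34 s, though I viewed 11 pictures against the limit of 10.

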